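# Lock up the bench: chisels in, drawer pinned, lamp hung

## Task

Lock up the bench for the night: lay every chisel that is out on the bench into the open drawer of the low tool chest and slide the drawer fully shut, so that the drawer's steel tab comes between the two ears of the yoke on the chest's top. Then lock it: take the steel locking pin out of the drilled wooden block and pass it straight down through both ears and the tab until its collar sits on the upper ear. Also hang the work lamp by its carrying handle on the hook of the stand, without knocking it over, and leave all other tools where they are.

Things in the scene. Friction and masses are not known exactly. Their poses are not given: they have to be found in the camera images.
- chisel1_handle (a point): (sizes in mm) middle of a chisel's flat-sided beech handle (95 long, 26 wide, 24 high), half-way up, 12 above what it lies on; blade 12 wide, 4 thick, 170 long in all. Local x runs towards the blade: butt at x = -48, blade tip at +122; z up. 140 g, balances about 20 from this point towards the blade. Two or three chisels are out; None if this one is absent.
- chisel2_handle (a point): (sizes in mm) middle of a chisel's flat-sided beech handle (95 long, 26 wide, 24 high), half-way up, 12 above what it lies on; blade 18 wide, 4 thick, 170 long in all. Local x runs towards the blade: butt at x = -48, blade tip at +122; z up. 140 g, balances about 20 from this point towards the blade. Two or three chisels are out; None if this one is absent.
- chisel3_handle (a point): (sizes in mm) middle of a chisel's flat-sided beech handle (95 long, 26 wide, 24 high), half-way up, 12 above what it lies on; blade 25 wide, 4 thick, 170 long in all. Local x runs towards the blade: butt at x = -48, blade tip at +122; z up. 140 g, balances about 20 from this point towards the blade. Two or three chisels are out; None if this one is absent.
- drawer (a joint): the chest's drawer: 0 = fully shut (end stop), grows as it is drawn out towards the robot, to 0.21 m at most; starts 0.17 to 0.20 open. Light running, about 1.5 N of friction, stays where it is left.
- drawer_in (a point): (sizes in mm) centre of the drawer's inner floor, moving with the drawer; x from the drawer front into the chest (away from the robot), y left, z up. Floor 255 (x) by 238 (y), 22 above the bench; walls 48 above the floor. The front wall's inside is at x = -127; open by q (mm), x from -127 to q - 133 is uncovered, the rest lies under the chest's top.
- chest: (sizes in mm) low dark wooden tool chest with one drawer, fixed, 300 deep (x) x 280 wide (y) x 90 high; origin at the centre of its underside, axes as the drawer's.
- pull (a point): (sizes in mm) middle of the front face of the cup pull, a dark steel block 90 wide, 22 high, standing 18 out of the drawer front; 50 above the bench, drawer axes. Push it along +x to shut the drawer.
- yoke_top (a point): (sizes in mm) centre of the hole in the yoke's upper ear, at its upper face, 133 above the bench, 90 right of the chest's middle, near its front. Two level steel ears 40 x 40 x 5, holes 14 across, one above the other with a 17 gap, open to the front, a web behind. Lower ear's underside 27 below this point, chest top 43 below. Axes as the chest.
- tab_eye (a point): (sizes in mm) centre of the hole (15 across) in the drawer's steel tab, at its upper face, 122 above the bench; tab 34 wide, 5 thick, moving with the drawer. Drawer shut: it lies between the ears, hole in line with theirs. Drawer open: it overhangs the front right corner of the drawer, from the drawer front to 17 past this point in x.
- pin_head (a point): (sizes in mm) middle of the locking pin's head, to be gripped: dark steel cylinder 20 across, 30 high. Below it a collar 22 across, 4 thick (underside 19 below this point), then the shank, 10 across, 40 long, its last 6 tapered. z up along the pin. 90 g. Starts upright in one of the three holes of the wooden block, collar on the block's top.
- pin_tip (a point): (sizes in mm) the lower end of the locking pin's shank, 59 below the middle of its head; z up along the pin. Seated in the yoke it is 40 below the top of the upper ear.
- pin: (sizes in mm) the locking pin; origin at the lower end of its shank, z up along the pin.
- block_hole1 (a point): (sizes in mm) mouth of the middle hole of the drilled wooden block (50 x 140 x 50 high, fixed), 50 above the bench; y runs along the row of three holes, 13 across, 44 deep, 45 apart. One holds the pin, the others an awl and a nail punch.
- lamp_handle (a point): (sizes in mm) centre of the lamp's handle bar, a round level bar 12 thick along the lamp's y, 138 long, on an upright at each end; 150 above the lamp's foot. Black cordless work lamp, body 50 (x) by 130 (y) by 90 high, white panel facing -x; 54 clear between body and bar. 420 g, balanced under the bar's middle. Starts standing upright.
- lamp: (sizes in mm) the work lamp; origin at the centre of its underside, z up, axes as its handle.
- hook_rest (a point): (sizes in mm) where the bar should hang: top of the hook's straight bar, 274 above the bench, 45 in front of the post. The hook, a steel bar 8 thick, runs from the post (16 thick, top 290) along this frame's -x, then turns up: its tip end is 49 further along -x and up to 22 above this point. Fixed stand, round foot 100 across.
- mallet: (sizes in mm) bystander: round-headed beech carver's mallet lying down, head 125 long and 104 thick, 300 over all; origin under the head's middle.
- glue: (sizes in mm) bystander: white glue bottle, 60 across, 170 high; origin at its underside.
- jar: (sizes in mm) bystander: open glass jar, 76 across, 100 high; origin at its underside.
- offcut: (sizes in mm) bystander: wooden offcut 160 x 70 x 30; origin at its underside.
- tape: (sizes in mm) bystander: grey tape measure 66 x 45 x 62 high; origin at its underside.
- awl: (sizes in mm) bystander: awl with pear-shaped wooden handle, upright in the drilled block; origin at its lower end, 40 below the block's top.
- punch: (sizes in mm) bystander: plain dark nail punch, 12 across, upright in the drilled block; origin at its lower end, 44 below the block's top.
Not all that is in view belongs to the job. What is meant by the lamp is not purple, and is the smaller of those in its own colour.

How it is judged:
By the outcome, as a careful person would: the job done as asked, in the order asked, and still so for the second after the job is handed in, with the robot touching nothing.
Of chisel1, chisel2, chisel3 only 2 to 3 are there at a start; the rules pass over those that are not, and their reading is None.
At some moment in a run one of chisel1, chisel2, chisel3 may be knocked a few centimetres aside while the robot is not near it.
It also fails if it takes over 205 s, if anything falls off the work surface, if the arm or the gripper's body presses on something with over 40 N, if the wrist force passes 120 N, or if a joint passes its speed limit or range.

## Robot

A 6-joint arm with a two-finger parallel gripper is mounted at the origin on the work surface. World frame = base frame: x ahead of the robot, y to its left, z up, the work surface at z = 0. Lengths are in m, angles in rad, forces in N, time in s.
With the tool pointing down it reaches from about 0.225 to 0.875 m from the base axis. Payload 3.4 kg.
Tool frame: the origin (TCP) lies midway between the tips of the shut fingers; the grasp point (between the pads) lies 19 mm behind it; z points along the fingers, y is the line along which they close (so a half turn about z gives the same grasp; the last joint's range is limited). The gripper opens to 85 mm and grips with 20 to 120 N. Pads are 22 mm wide; open, the fingers measure 114 mm over their backs; the gripper's body (76 mm by 85 mm) begins 54 mm behind the grasp point. The pads swing forward as they close: fully open they stand 13 mm farther back than shut.
Start: joints at [1.027, 0.276, 1.505, -0, 1.361, -0.121], TCP at [0.236, 0.524, 0.231] pointing down, gripper open.
Joint ranges: [-2.89, 2.89], [-0.75, 2.08], [0.22, 2.7], [-1.18, 4.32], [0.11, 2.71], [-2.7, 2.7]. Speed limits (rad/s): [2.57, 2.57, 3.14, 3.14, 3.14, 3.14].

## Interface

Orientations are given as a unit quaternion [w, x, y, z].
In Python, from workcell import robot gives the robot as it stands.
- The arm moves only by the tool apply_moves, never from a script. Its argument "deltas" is a list of rows, each a list of 3 entries, a list of its own where there are three numbers: the closure, from -1 (fully open) to 1 (shut), so that 0 is half open, then the shift along the tool's x, y, z in m, then the turn about the tool's z in rad. A call has 1 to 12 rows; each row shifts and turns the commanded pose from where the row before left it, along the tool's axes as they then stand; what a row does not reach is not made up. A row lasts 1/8 s, in which the tool goes at most 62.5 mm and 10.7 degrees, less where a joint would pass 70% of its speed; a pose out of reach is approached as far as the arm can. A call with a gripper value outside its range is refused whole. The fingers move at their own pace and stop on an object; "newtons" is the grip in N (left out, the last holds). Time passes only in rows, so rows that do not move let the fingers close. It gives the time, the measured TCP pose, the force, the opening and the grip force at its end, in the units of the state.
- robot.state(): the state, without advancing time (a new reading comes with each control period).
- robot.camera(name): name is "scene" or "side" or "wrist"; returns a dict with "color" (480x640x3 uint8, red, green, blue), "fx", "fy", "cx", "cy" (pixels), "extrinsics" (4x4, takes a point from world to camera coordinates); the wrist camera has in their place "T_tool_cam" (4x4, takes a point from camera to tool coordinates, whose origin is the TCP and whose axes are the flange's). Camera axes: x right, y up, looking along -z (the intrinsics and any distortion apply to the point x, -y, -z); pixel columns grow to the right and rows downward; lengths in m; the calibration is good to about 2 mm. A picture is of the moment at which its call begins: read the wrist's pose just before it. There is no depth.
- robot.job_done(): hands the job in; it is judged then, once.
Trained networks look in the newest picture that a camera, given by its name, has taken for a name from the list of things; names that differ only in an ending like _2 or _b are one class to them, and where a whole thing is asked for, a point or a joint stands for the part that bears it (a point fixed in the world has none). Each returns a list of dicts, best first, with "conf" (0 to 1); they miss things now and then, are a little off and sometimes report something else, mostly with a low value. They report only what shows in the picture. A call takes as long as a camera call. They do not tell look-alikes from the thing itself.
- robot.look_for(camera, query): "uv" ([column, row] in pixels, amid what is visible of it).
- robot.landmark_of(camera, query): "uv" ([column, row] in pixels: a listed point, or the origin of a listed thing).
The state is a dict: "time_s": time; "joint_positions": joint angles; "qvel": joint speeds; "tau": joint torques, N m; "tool_pos": TCP position; "tcp_rot": TCP orientation; "contact_force": force on the tool from outside, world axes, zero at the start; "moment": the same for the moment, N m; "finger_gap": finger opening in m; "gripper_force": force on a finger pad.
Only numpy, scipy, OpenCV 4.12 (cv2) and the standard library are available. Lean on these libraries where they do the work, as an engineer would, in place of code of your own. Each camera call takes 0.05 s, during which the arm holds its last target. There are 200 camera calls.

## Working session

There is one attempt and no reset: what is moved stays moved. The work goes in short steps, Python scripts to look and compute and a tool call to move; the robot and the scene stay as the last step left them, time stands still between calls to the robot, and variables do not carry over. Pictures are saved under pics/ and viewed, at most 14 in all, crops included, and the job is handed in when it is done.

Besides the shell and the picture viewer there is one more tool, called by a JSON object that holds its "op" and its "data", one argument or row to a line. apply_moves: Moves the arm, as the interface text tells. Its arguments: {"type":"object","properties":{"deltas":{"type":"array","items":{"type":"array"}},"newtons":{"type":"number"}},"required":["deltas"]}

```bash
mkdir -p pics; cat > h.py <<'E'
import numpy as np, cv2
from workcell import robot
from scipy.spatial.transform import Rotation as R
def Rq(q): return R.from_quat([q[1],q[2],q[3],q[0]]).as_matrix()
def cam(n,save=None):
    s=robot.state(); c=robot.camera(n)
    if save: cv2.imwrite('pics/'+save,c['color'][:,:,::-1])
    if n=='wrist':
        T=np.eye(4);T[:3,:3]=Rq(s['tcp_rot']);T[:3,3]=s['tool_pos'];W=T@np.array(c['T_tool_cam'])
    else: W=np.linalg.inv(np.array(c['extrinsics']))
    c['W']=W; return c
def ray(c,uv):
    d=np.array([(uv[0]-c['cx'])/c['fx'],-(uv[1]-c['cy'])/c['fy'],-1.]); return c['W'][:3,3],c['W'][:3,:3]@d
def atz(c,uv,z):
    o,d=ray(c,uv); return o+d*(z-o[2])/d[2]
def proj(c,p):
    q=np.linalg.inv(c['W'])@np.append(p,1); return [c['cx']+c['fx']*q[0]/-q[2], c['cy']-c['fy']*q[1]/-q[2]]
def tri(a,ua,b,ub):
    o1,d1=ray(a,ua);o2,d2=ray(b,ub);d1=d1/np.linalg.norm(d1);d2=d2/np.linalg.norm(d2)
    t=np.linalg.lstsq(np.c_[d1,-d2],o2-o1,rcond=None)[0];p,q=o1+t[0]*d1,o2+t[1]*d2
    return (p+q)/2,np.linalg.norm(p-q)
E
python3 - <<'E'
from h import *
s=robot.state();print(s)
for n in('scene','side','wrist'):
    c=cam(n,n+'0.png');print(n,[k for k in c],c['fx'],c['cx'],c['cy'],c['W'].round(3).tolist())
    if n=='wrist':print(np.array(c['T_tool_cam']).round(3))
Z=dict(chisel1_handle=.012,chisel2_handle=.012,chisel3_handle=.012,drawer_in=.022,pull=.05,yoke_top=.133,tab_eye=.122,pin_head=.069,block_hole1=.05,lamp_handle=.15,lamp=0,hook_rest=.274,mallet=0,glue=0,jar=0,offcut=0,tape=0,awl=.01,punch=.006,chest=0)
for n in('scene','side'):
    c=cam(n)
    for k,z in Z.items():
        for r in robot.landmark_of(n,k)[:4]:
            if r['conf']>.2: print(n,k,np.round(r['uv']),round(r['conf'],2),atz(c,r['uv'],z).round(3))
E
```

```text
{'time_s': 0.0, 'joint_positions': array([ 1.02703564e+00,  2.76595630e-01,  1.50615739e+00, -6.53235355e-06,
        1.36069133e+00, -1.20970094e-01]), 'qvel': array([ 0.00074691,  0.00156825, -0.00042965, -0.00029646, -0.00095497,
       -0.00050434]), 'tau': array([-4.10033399e-04, -4.16776621e+01, -2.45798492e+01, -1.03509860e-04,
        1.10640083e-02, -1.77898426e-05]), 'tool_pos': array([0.2356374 , 0.52390978, 0.23042969]), 'tcp_rot': array([-2.99066507e-04,  2.09823582e-01,  9.77738824e-01, -8.76220974e-04]), 'contact_force': array([0.58877109, 0.2462031 , 0.13856088]), 'moment': array([0.05539027, 0.00395561, 0.02111525]), 'gripper_force': 0.0, 'finger_gap': 0.0854655767683426}
scene ['color', 'fx', 'fy', 'cx', 'cy', 'extrinsics', 'W'] 563.9369607682506 324.1081808053221 239.31994493522834 [[-0.829, -0.348, 0.437, 1.206], [0.559, -0.528, 0.639, 0.981], [0.008, 0.775, 0.632, 1.152], [0.0, 0.0, 0.0, 1.0]]
side ['color', 'fx', 'fy', 'cx', 'cy', 'extrinsics', 'W'] 461.6927493374068 320.3729539316026 240.50466848810015 [[-0.877, 0.304, -0.371, 0.097], [-0.48, -0.528, 0.701, 0.7
[... 3426 characters left out ...]
7 [ 0.601  0.49  -0.   ]
side mallet [292. 226.] 0.56 [ 0.75 -0.24  0.  ]
side glue [365. 204.] 0.98 [ 0.6   -0.479  0.   ]
side glue [247. 418.] 0.68 [0.477 0.391 0.   ]
side glue [330. 155.] 0.6 [ 0.877 -0.743  0.   ]
side jar [238. 348.] 0.73 [0.602 0.252 0.   ]
side jar [399. 218.] 0.58 [ 0.465 -0.461  0.   ]
side offcut [191. 335.] 0.82 [0.727 0.276 0.   ]
side tape [345. 206.] 0.87 [ 0.655 -0.431  0.   ]
side tape [366. 205.] 0.56 [ 0.592 -0.474  0.   ]
side awl [230. 364.] 0.8 [0.586 0.304 0.01 ]
side awl [274. 364.] 0.73 [0.498 0.253 0.01 ]
side punch [216. 378.] 0.41 [0.591 0.346 0.006]
side chest [242. 260.] 0.7 [ 0.787 -0.018 -0.   ]
side chest [227. 363.] 0.46 [0.597 0.3   0.   ]
```

View pics/scene0.png

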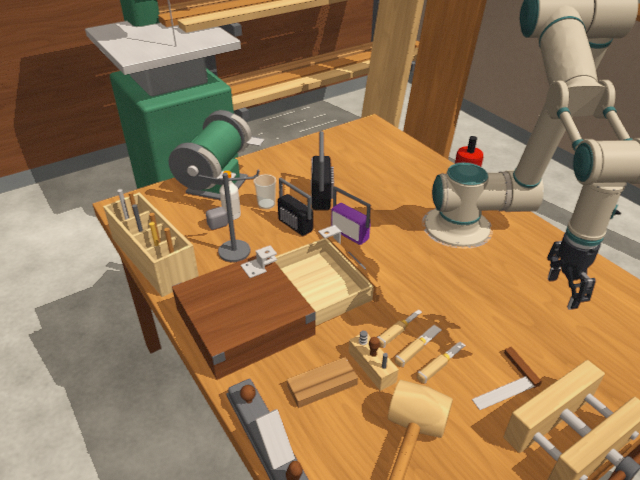

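View pics/side0.png

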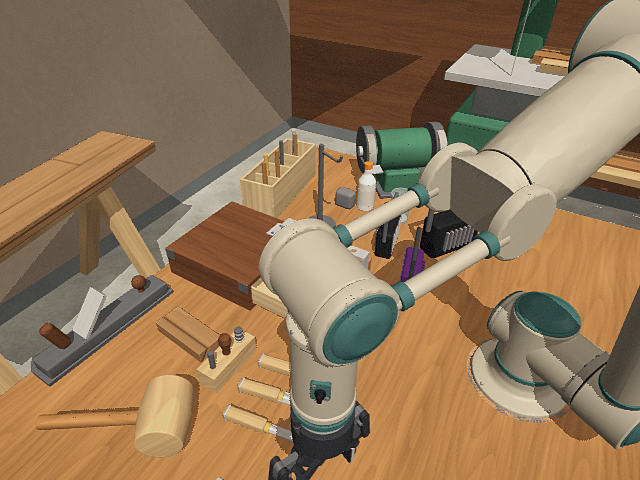

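Lamp candidates in the scene view are purple (352,220), small black (294,213) and large black (322,185). The small black one fits: it isn't purple and it is the smaller of the two black lamps. I'll confirm it with a crop before reaching for it. All three chisels are out, at (390,333), (410,350) and (435,367), and the pin is the steel head at (362,337). Next I'm moving above the chisels.

{"op": "apply_moves", "data": {
  "deltas": [
    [-1, [-0.047, -0.0135, -0.012], 0],
    [-1, [-0.047, -0.0135, -0.012], 0],
    [-1, [-0.047, -0.0135, -0.012], 0],
    [-1, [-0.047, -0.0135, -0.012], 0.181],
    [-1, [0, 0, 0], 0.1813],
    [-1, [0, 0, 0], 0.1813],
    [-1, [0, 0, 0], 0.1813],
    [-1, [0, 0, 0], 0.1813],
    [-1, [0, 0, 0], 0.1813],
    [-1, [0, 0, 0], 0.1813],
    [-1, [0, 0, 0], 0.1813],
    [-1, [0, 0, 0], 0.1813]
  ]
}}

```text
time_s: 3.75
tool_pos: [0.3852, 0.398, 0.2793]
tcp_rot: [-0.0, 0.857, 0.515, 0.0]
contact_force: [0.5, -0.1, -0.3]
finger_gap: 0.0853
gripper_force: 0.0
```

{"op": "apply_moves", "data": {
  "deltas": [
    [-1, [0, 0, 0], 0.1813],
    [-1, [0, 0, 0], 0.1813],
    [-1, [0, 0, 0], 0.1813],
    [-1, [0, 0, 0], 0.1813],
    [-1, [0, 0, 0], 0.1813],
    [-1, [0, 0, 0], 0.1813],
    [-1, [0, 0, 0], 0]
  ]
}}

```text
time_s: 4.62
tool_pos: [0.3852, 0.398, 0.2793]
tcp_rot: [-0.0, 1.0, 0.001, 0.0]
contact_force: [-0.0, -0.3, 0.5]
finger_gap: 0.0853
gripper_force: 0.0
```

```bash
cat >> h.py <<'E'
def yaw(s): 
    x=Rq(s['tcp_rot'])[:,0]; return np.degrees(np.arctan2(x[1],x[0]))
def st():
    s=robot.state(); print('t',round(s['time_s'],2),'tcp',s['tool_pos'].round(4),'yaw',yaw(s).round(2),'j6',s['joint_positions'][5].round(2),'gap',round(s['finger_gap'],4),'F',s['contact_force'].round(1),'grip',round(s['gripper_force'],1)); return s
def go(s,p,yd):
    "tool-frame shift from present pose to p, and turn to world yaw yd"
    d=Rq(s['tcp_rot']).T@(np.array(p)-s['tool_pos']); return d.round(4),np.radians((yaw(s)-yd+180)%360-180).round(3)
E
python3 - <<'E'
from h import *
s=st();c=cam('wrist','w1.png')
for k in('chisel1_handle','chisel2_handle','chisel3_handle'):
    for r in robot.landmark_of('wrist',k)[:4]:
        print(k,np.round(r['uv']),round(r['conf'],2),atz(c,r['uv'],.012).round(4))
    for r in robot.look_for('wrist',k)[:3]:
        print(' look',k,np.round(r['uv']),round(r['conf'],2))
E
```

```text
t 4.62 tcp [0.3852 0.398  0.2793] yaw 0.1 j6 2.25 gap 0.0853 F [-0.  -0.3  0.5] grip 0.0
chisel1_handle [460.  95.] 0.58 [0.4925 0.2571 0.012 ]
 look chisel1_handle [463. 112.] 0.91
chisel2_handle [324. 109.] 0.78 [0.4791 0.3968 0.012 ]
 look chisel2_handle [325. 130.] 0.83
chisel3_handle [390.  95.] 0.67 [0.4923 0.3295 0.012 ]
 look chisel3_handle [395. 122.] 0.56
```

View pics/w1.png

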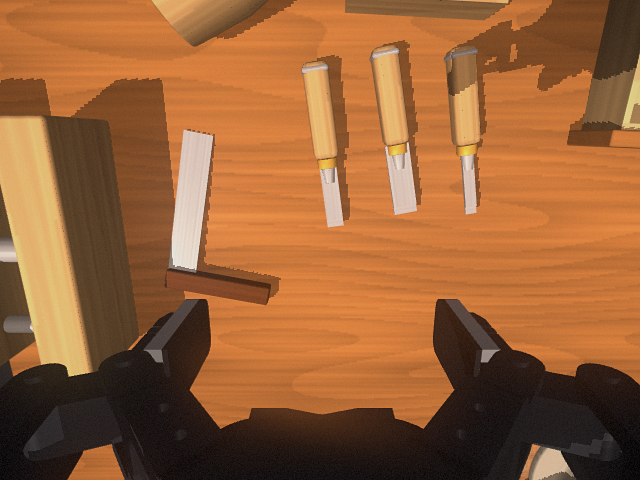

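The wrist view shows the three chisels with their handles away from the robot. Their tips are at (335,224), (404,211) and (471,211), and the butts at (316,67), (385,50) and (462,50). A try square lies at (190,220), which is not part of the job.

```bash
python3 - <<'E'
from h import *
s=st();c=cam('wrist')
for n,t,b in((1,(471,211),(463,53)),(3,(404,211),(386,50)),(2,(335,224),(316,67))):
    T=atz(c,t,.012);B=atz(c,b,.022);d=B-T;u=d/np.linalg.norm(d)
    a=np.degrees(np.arctan2(d[1],d[0])); g=B-u*.036;g[2]=.003
    print(n,'L',np.linalg.norm(d).round(3),'yaw',a.round(1),'handle',(B-u*.048).round(4),'grasp',g.round(4),go(s,g,a))
E
```

```text
t 4.97 tcp [0.3852 0.398  0.2793] yaw 0.03 j6 2.25 gap 0.0855 F [0.4 0.5 0.3] grip 0.0
1 L 0.161 yaw 10.2 handle [0.4828 0.253  0.019 ] grasp [0.4946 0.2552 0.003 ] (array([0.1093, 0.1429, 0.2763]), np.float64(-0.178))
3 L 0.163 yaw 10.3 handle [0.4854 0.328  0.0191] grasp [0.4972 0.3301 0.003 ] (array([0.1119, 0.068 , 0.2763]), np.float64(-0.179))
2 L 0.162 yaw 7.3 handle [0.4698 0.3983 0.019 ] grasp [0.4817 0.3999 0.003 ] (array([ 0.0965, -0.0018,  0.2763]), np.float64(-0.128))
```

{"op": "apply_moves", "data": {
  "deltas": [
    [-0.3, [0.0194, 0.0286, 0.042], 0],
    [-0.3, [0.0194, 0.0286, 0.042], 0],
    [-0.3, [0.0194, 0.0286, 0.042], 0],
    [-0.3, [0.0194, 0.0286, 0.042], 0],
    [-0.3, [0.0194, 0.0286, 0.042], 0],
    [-0.3, [0, 0, 0], -0.175],
    [-0.3, [0, 0, 0], 0]
  ]
}}

```text
time_s: 5.9
tool_pos: [0.4824, 0.2546, 0.0688]
tcp_rot: [0.0, 0.996, 0.086, -0.0]
contact_force: [0.2, 0.3, 0.4]
finger_gap: 0.0557
gripper_force: 0.0
```

```bash
python3 - <<'E'
from h import *
s=st();c=cam('wrist','w2.png')
for r in robot.landmark_of('wrist','chisel1_handle')[:3]: print(np.round(r['uv']),round(r['conf'],2),atz(c,r['uv'],.012).round(4))
E
```

```text
t 5.9 tcp [0.4824 0.2546 0.0688] yaw 9.85 j6 1.76 gap 0.0557 F [0.2 0.3 0.4] grip 0.0
[322. 247.] 0.74 [0.4897 0.2569 0.012 ]
[366.   8.] 0.36 [0.6093 0.2564 0.012 ]
```

View pics/w2.png

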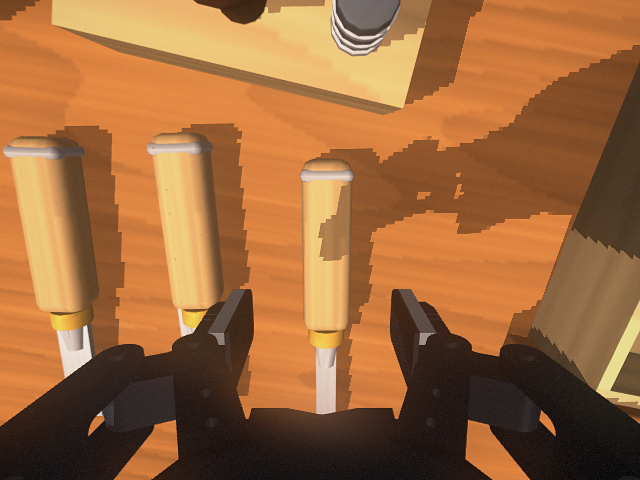

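The handle (326,250) is centred between the fingers. Descend and grip.

{"op": "apply_moves", "data": {
  "deltas": [
    [-0.3, [0, 0, 0.033], 0],
    [-0.3, [0, 0, 0.032], 0],
    [1, [0, 0, 0], 0],
    [1, [0, 0, 0], 0],
    [1, [0, 0, 0], 0],
    [1, [0, 0, -0.03], 0],
    [1, [0, 0, -0.06], 0],
    [1, [0, 0, -0.06], 0],
    [1, [0, 0, -0.06], 0],
    [1, [0, 0, -0.05], 0],
    [1, [0, 0, 0], 0]
  ],
  "newtons": 50
}}

```text
time_s: 7.38
tool_pos: [0.4846, 0.256, 0.2703]
tcp_rot: [-0.002, 0.996, 0.087, 0.006]
contact_force: [1.0, 0.9, -1.3]
finger_gap: 0.0248
gripper_force: 51.9
```

{"op": "apply_moves", "data": {
  "deltas": [
    [1, [-0.005, 0.051, 0], 0],
    [1, [-0.005, 0.051, 0], 0],
    [1, [-0.005, 0.051, 0], 0],
    [1, [-0.005, 0.051, 0], -0.1745],
    [1, [0, 0, 0], -0.1745],
    [1, [0, 0, 0], -0.1745],
    [1, [0, 0, 0], -0.1745],
    [1, [0, 0, 0], -0.1745],
    [1, [0, 0, 0], -0.1745],
    [1, [0, 0, 0], -0.1745],
    [1, [0, 0, 0], -0.1745],
    [1, [0, 0, 0], 0]
  ]
}}

```text
time_s: 8.88
tool_pos: [0.4972, 0.0511, 0.2636]
tcp_rot: [-0.001, 0.708, 0.706, -0.0]
contact_force: [-0.8, -0.1, -1.7]
finger_gap: 0.0249
gripper_force: 51.8
```

```bash
python3 - <<'E'
from h import *
s=st();c=cam('wrist','w3.png')
for k,z in dict(drawer_in=.022,pull=.05,yoke_top=.133,tab_eye=.122).items():
    for r in robot.landmark_of('wrist',k)[:2]:
        print(k,np.round(r['uv']),round(r['conf'],2),atz(c,r['uv'],z).round(4))
S=cam('scene')
for k,z in dict(pull=.05,yoke_top=.133,tab_eye=.122,drawer_in=.022).items():
    for r in robot.landmark_of('scene',k)[:1]: print(k,np.round(r['uv']),round(r['conf'],2),atz(S,r['uv'],z).round(4))
E
```

```text
t 8.88 tcp [0.4972 0.0511 0.2636] yaw 89.78 j6 -0.03 gap 0.0249 F [-0.8 -0.1 -1.7] grip 51.8
drawer_in [405. 252.] 0.7 [ 5.853e-01 -5.000e-04  2.200e-02]
pull [244. 252.] 0.72 [0.4191 0.0096 0.05  ]
tab_eye [248. 254.] 0.66 [0.4376 0.0295 0.122 ]
tab_eye [287. 381.] 0.59 [ 0.4652 -0.0871  0.122 ]
pull [358. 262.] 0.88 [0.4185 0.0098 0.05  ]
yoke_top [264. 249.] 0.89 [ 0.6662 -0.1046  0.133 ]
tab_eye [325. 231.] 0.62 [ 0.4695 -0.0912  0.122 ]
drawer_in [306. 288.] 0.98 [ 0.5911 -0.0047  0.022 ]
```

View pics/w3.png

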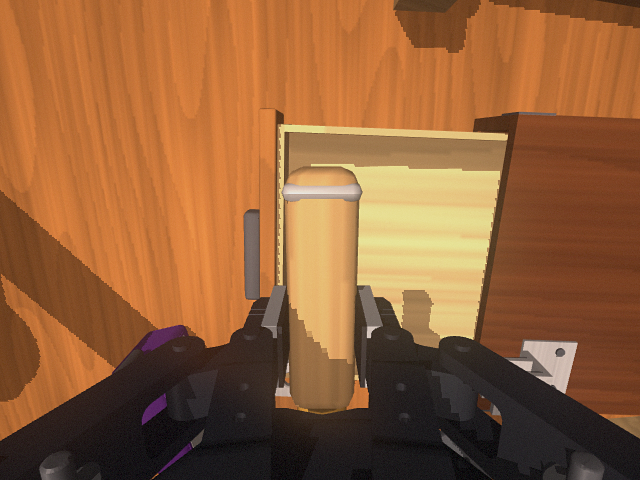

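The wrist view shows the drawer with its left inner wall edge from (283,128) to (505,138), the chest edge at x≈505, and the pull at (251,254). The yoke is at (545,370) and the tab lies under the gripper at (287,385).

```bash
python3 - <<'E'
from h import *
c=cam('wrist')
for n,uv,z in(('lw front',(285,129),.07),('lw back',(505,138),.07),('frontwall in',(286,165),.07),('chest edge L',(507,140),.09),('chest edge R',(474,340),.09),('pull top L',(247,211),.061),('pull top R',(247,298),.061)):
    print(n,atz(c,uv,z).round(4))
E
```

```text
lw front [0.4657 0.1258 0.07  ]
lw back [0.6562 0.118  0.07  ]
frontwall in [0.4657 0.0953 0.07  ]
chest edge L [0.6486 0.1165 0.09  ]
chest edge R [ 0.6412 -0.0664  0.09  ]
pull top L [0.4272 0.0524 0.061 ]
pull top R [ 0.4224 -0.0359  0.061 ]
```

{"op": "apply_moves", "data": {
  "deltas": [
    [1, [-0.008, 0.052, 0], 0.04],
    [1, [-0.0086, 0.052, 0], 0],
    [1, [0, 0, 0.055], 0],
    [1, [0, 0, 0.055], 0],
    [1, [0, 0, 0.055], 0],
    [1, [0, 0, 0.04], 0],
    [1, [0, 0, 0.02], 0],
    [1, [0, 0, 0.007], 0],
    [1, [0, 0, 0], 0]
  ]
}}

```text
time_s: 10.55
tool_pos: [0.601, 0.0322, 0.0323]
tcp_rot: [-0.001, 0.722, 0.692, -0.0]
contact_force: [-2.6, -1.0, -1.8]
finger_gap: 0.025
gripper_force: 51.9
```

{"op": "apply_moves", "data": {
  "deltas": [
    [1, [0, 0, 0.004], 0],
    [0.2, [0, 0, 0], 0],
    [0.2, [0, 0, 0], 0],
    [0.2, [0, 0, -0.02], 0],
    [0.2, [0, 0, -0.05], 0],
    [0.2, [0, 0, -0.06], 0],
    [0, [0, 0, -0.06], 0],
    [-0.3, [0, 0, -0.06], 0]
  ]
}}

```text
time_s: 11.55
tool_pos: [0.6022, 0.0321, 0.2826]
tcp_rot: [0.002, 0.722, 0.692, 0.002]
contact_force: [1.2, 0.8, -0.4]
finger_gap: 0.0553
gripper_force: 0.0
```

```bash
python3 - <<'E'
from h import *
s=st();c=cam('wrist','w4.png')
for k in('chisel1_handle',):
    for r in robot.landmark_of('wrist',k)[:2]: print(k,np.round(r['uv']),round(r['conf'],2),atz(c,r['uv'],.034).round(4))
S=cam('scene','s4.png')
for k in('chisel2_handle','chisel3_handle'):
    for r in robot.landmark_of('scene',k)[:2]: print(k,np.round(r['uv']),round(r['conf'],2),atz(S,r['uv'],.012).round(4))
print(go(s,(.484,.328,.06),10))
E
```

```text
t 11.55 tcp [0.6022 0.0321 0.2826] yaw 87.61 j6 -0.02 gap 0.0553 F [ 1.2  0.8 -0.4] grip 0.0
chisel1_handle [311. 195.] 0.96 [0.5924 0.0424 0.034 ]
chisel1_handle [309. 230.] 0.53 [0.5882 0.0042 0.034 ]
chisel2_handle [431. 366.] 0.93 [0.4748 0.3939 0.012 ]
chisel3_handle [408. 352.] 0.97 [0.4929 0.3279 0.012 ]
chisel3_handle [244. 320.] 0.62 [ 0.7922 -0.0039  0.012 ]
(array([ 0.2907, -0.1317,  0.2219]), np.float64(1.355))
```

View pics/w4.png

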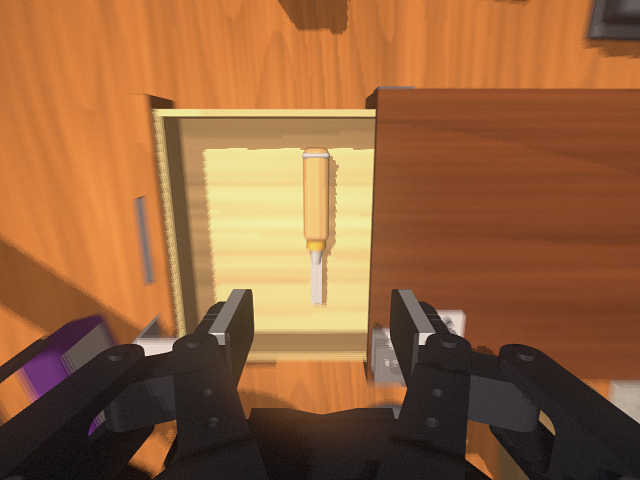

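Chisel 1 lies cleanly in the drawer at (316,225). Next is chisel 3.

{"op": "apply_moves", "data": {
  "deltas": [
    [-0.3, [0.0582, -0.0262, 0], 0],
    [-0.3, [0.0582, -0.0262, 0], 0],
    [-0.3, [0.0582, -0.0262, 0], 0],
    [-0.3, [0.0582, -0.0262, 0], 0],
    [-0.3, [0.0582, -0.0262, 0], 0.169],
    [-0.3, [0, 0, 0.03], 0.17],
    [-0.3, [0, 0, 0.03], 0.17],
    [-0.3, [0, 0, 0.03], 0.17],
    [-0.3, [0, 0, 0.03], 0.169],
    [-0.3, [0, 0, 0.03], 0.169],
    [-0.3, [0, 0, 0.03], 0.169],
    [-0.3, [0, 0, 0.03], 0.169]
  ]
}}

```text
time_s: 13.3
tool_pos: [0.4844, 0.3211, 0.0659]
tcp_rot: [0.0, 0.996, 0.085, -0.001]
contact_force: [0.2, -0.0, 0.6]
finger_gap: 0.0552
gripper_force: 0.0
```

```bash
python3 - <<'E'
from h import *
s=st();c=cam('wrist','w5.png')
for r in robot.landmark_of('wrist','chisel3_handle')[:3]: print(np.round(r['uv']),round(r['conf'],2),atz(c,r['uv'],.012).round(4))
E
```

```text
t 13.3 tcp [0.4844 0.3211 0.0659] yaw 9.76 j6 1.87 gap 0.0552 F [ 0.2 -0.   0.6] grip 0.0
[310. 248.] 0.69 [0.491  0.3296 0.012 ]
```

View pics/w5.png

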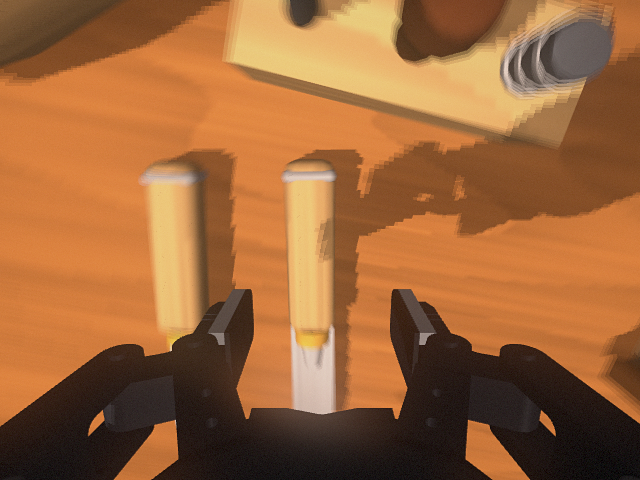

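Handle (312,250) is slightly left of centre, so I'm shifting 6 mm.

{"op": "apply_moves", "data": {
  "deltas": [
    [-0.3, [0, -0.006, 0.03], 0],
    [-0.3, [0, 0, 0.032], 0],
    [1, [0, 0, 0], 0],
    [1, [0, 0, 0], 0],
    [1, [0, 0, 0], 0],
    [1, [0, 0, -0.03], 0],
    [1, [0, 0, -0.06], 0],
    [1, [0, 0, -0.06], 0],
    [1, [0, 0, -0.06], 0],
    [1, [0, 0, 0], 0]
  ]
}}

```text
time_s: 14.65
tool_pos: [0.4876, 0.3292, 0.2236]
tcp_rot: [-0.003, 0.996, 0.088, 0.007]
contact_force: [-0.2, 0.2, -1.4]
finger_gap: 0.0247
gripper_force: 52.6
```

```bash
python3 - <<'E'
from h import *
s=st();print(go(s,(.5551,.0355,.0265),87.5))
E
```

```text
t 14.65 tcp [0.4876 0.3292 0.2236] yaw 10.11 j6 1.87 gap 0.0247 F [-0.2  0.2 -1.4] grip 52.6
(array([0.0122, 0.3018, 0.196 ]), np.float64(-1.351))
```

{"op": "apply_moves", "data": {
  "deltas": [
    [1, [0.002, 0.0503, 0], 0],
    [1, [0.002, 0.0503, 0], 0],
    [1, [0.002, 0.0503, 0], 0],
    [1, [0.002, 0.0503, 0], 0],
    [1, [0.002, 0.0503, 0], 0],
    [1, [0.002, 0.0503, 0], -0.169],
    [1, [0, 0, 0], -0.169],
    [1, [0, 0, 0], -0.169],
    [1, [0, 0, 0], -0.169],
    [1, [0, 0, 0], -0.169],
    [1, [0, 0, 0], -0.169],
    [1, [0, 0, 0], -0.169]
  ]
}}

```text
time_s: 16.15
tool_pos: [0.5483, 0.0325, 0.2156]
tcp_rot: [-0.001, 0.776, 0.631, -0.0]
contact_force: [0.7, 0.2, -1.2]
finger_gap: 0.0248
gripper_force: 52.4
```

{"op": "apply_moves", "data": {
  "deltas": [
    [1, [0, 0, 0], -0.169],
    [1, [0, 0, 0.02], 0],
    [1, [0, 0, 0], 0]
  ]
}}

```text
time_s: 16.52
tool_pos: [0.5471, 0.0326, 0.1945]
tcp_rot: [-0.002, 0.722, 0.692, -0.002]
contact_force: [-0.5, 0.3, -1.1]
finger_gap: 0.0247
gripper_force: 52.5
```

```bash
python3 - <<'E'
from h import *
s=st();print(go(s,(.5551,.0365,.0275),87.5))
E
```

```text
t 16.52 tcp [0.5471 0.0326 0.1945] yaw 87.55 j6 -0.02 gap 0.0247 F [-0.5  0.3 -1.1] grip 52.5
(array([0.0042, 0.0086, 0.1669]), np.float64(0.001))
```

{"op": "apply_moves", "data": {
  "deltas": [
    [1, [0.004, 0.0075, 0.05], 0],
    [1, [0, 0, 0.05], 0],
    [1, [0, 0, 0.04], 0],
    [1, [0, 0, 0.02], 0],
    [1, [0, 0, 0.006], 0],
    [0.2, [0, 0, 0], 0],
    [0.2, [0, 0, 0], 0],
    [0.2, [0, 0, -0.02], 0],
    [0.2, [0, 0, -0.05], 0],
    [0.2, [0, 0, -0.06], 0],
    [0, [0, 0, -0.06], 0],
    [-0.3, [0, 0, -0.06], 0]
  ]
}}

```text
time_s: 18.02
tool_pos: [0.5569, 0.0362, 0.2841]
tcp_rot: [0.001, 0.722, 0.692, 0.001]
contact_force: [0.7, 0.1, 0.9]
finger_gap: 0.0553
gripper_force: 0.0
```

```bash
python3 - <<'E'
from h import *
s=st();c=cam('wrist','w6.png')
for k in('chisel1_handle','chisel3_handle'):
    for r in robot.landmark_of('wrist',k)[:2]: print(k,np.round(r['uv']),round(r['conf'],2),atz(c,r['uv'],.034).round(4))
S=cam('scene')
for k in('chisel2_handle',):
    for r in robot.landmark_of('scene',k)[:2]: print(k,np.round(r['uv']),round(r['conf'],2),atz(S,r['uv'],.012).round(4))
print(go(s,(.472,.397,.06),7.5))
E
```

```text
t 18.02 tcp [0.5569 0.0362 0.2841] yaw 87.55 j6 -0.02 gap 0.0553 F [0.7 0.1 0.9] grip 0.0
chisel1_handle [358. 195.] 0.7 [0.5955 0.0433 0.034 ]
chisel3_handle [321. 196.] 0.85 [0.5566 0.0437 0.034 ]
chisel3_handle [516. 227.] 0.5 [0.7654 0.0021 0.034 ]
chisel2_handle [433. 368.] 0.87 [0.4761 0.4016 0.012 ]
(array([ 0.3569, -0.1011,  0.2237]), np.float64(1.397))
```

View pics/w6.png

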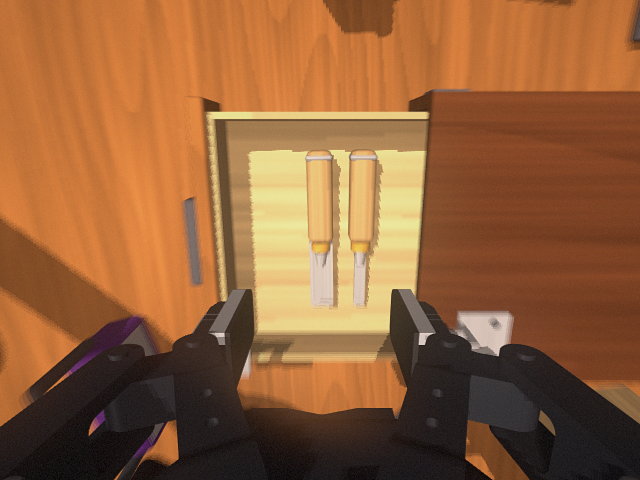

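Both chisels lie side by side at (320,225) and (362,225). Now chisel 2.

{"op": "apply_moves", "data": {
  "deltas": [
    [-0.3, [0.0595, -0.0168, 0], 0],
    [-0.3, [0.0595, -0.0168, 0], 0],
    [-0.3, [0.0595, -0.0168, 0], 0],
    [-0.3, [0.0595, -0.0168, 0], 0],
    [-0.3, [0.0595, -0.0168, 0], 0],
    [-0.3, [0.0595, -0.0168, 0], 0.1746],
    [-0.3, [0, 0, 0.035], 0.1746],
    [-0.3, [0, 0, 0.035], 0.1746],
    [-0.3, [0, 0, 0.035], 0.1746],
    [-0.3, [0, 0, 0.035], 0.1746],
    [-0.3, [0, 0, 0.035], 0.1746],
    [-0.3, [0, 0, 0.035], 0.1746]
  ]
}}

```text
time_s: 19.77
tool_pos: [0.4698, 0.3962, 0.0673]
tcp_rot: [0.001, 0.989, 0.149, -0.002]
contact_force: [0.3, 0.2, -0.6]
finger_gap: 0.0551
gripper_force: 0.0
```

{"op": "apply_moves", "data": {
  "deltas": [
    [-0.3, [0, 0, 0.008], 0.1746],
    [-0.3, [0, 0, 0], 0]
  ]
}}

```text
time_s: 20.02
tool_pos: [0.4696, 0.3959, 0.0597]
tcp_rot: [0.001, 0.998, 0.067, -0.002]
contact_force: [0.4, -1.3, 0.3]
finger_gap: 0.0553
gripper_force: 0.0
```

```bash
python3 - <<'E'
from h import *
s=st();c=cam('wrist','w7.png')
for r in robot.landmark_of('wrist','chisel2_handle')[:3]: print(np.round(r['uv']),round(r['conf'],2),atz(c,r['uv'],.012).round(4))
E
```

```text
t 20.02 tcp [0.4696 0.3959 0.0597] yaw 7.63 j6 2.02 gap 0.0553 F [ 0.4 -1.3  0.3] grip 0.0
[318. 252.] 0.63 [0.4765 0.3995 0.012 ]
```

View pics/w7.png

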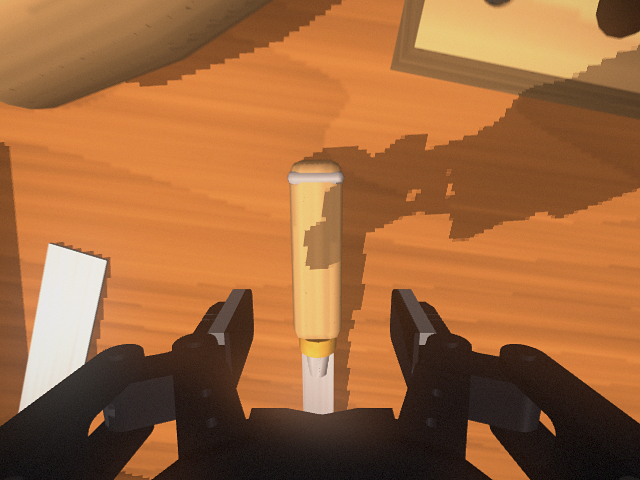

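Handle (316,255) is centred within 3 mm.

{"op": "apply_moves", "data": {
  "deltas": [
    [-0.3, [0, -0.003, 0.03], 0],
    [-0.3, [0, 0, 0.026], 0],
    [1, [0, 0, 0], 0],
    [1, [0, 0, 0], 0],
    [1, [0, 0, 0], 0],
    [1, [0, 0, -0.03], 0],
    [1, [0, 0, -0.06], 0],
    [1, [0, 0, -0.06], 0],
    [1, [0, 0, -0.05], 0],
    [1, [0, 0, 0], 0],
    [1, [0, 0, 0], 0]
  ]
}}

```text
time_s: 21.5
tool_pos: [0.4704, 0.3998, 0.2063]
tcp_rot: [0.0, 0.998, 0.066, -0.0]
contact_force: [-1.0, 0.2, -1.8]
finger_gap: 0.025
gripper_force: 52.2
```

```bash
python3 - <<'E'
from h import *
s=st();print(go(s,(.5091,.0385,.0275),87.5))
E
```

```text
t 21.5 tcp [0.4704 0.3998 0.2063] yaw 7.52 j6 2.03 gap 0.025 F [-1.   0.2 -1.8] grip 52.2
(array([-0.0089,  0.3632,  0.1788]), np.float64(-1.396))
```

{"op": "apply_moves", "data": {
  "deltas": [
    [1, [-0.0015, 0.0605, 0], 0],
    [1, [-0.0015, 0.0605, 0], 0],
    [1, [-0.0015, 0.0605, 0], 0],
    [1, [-0.0015, 0.0605, 0], 0],
    [1, [-0.0015, 0.0605, 0], 0],
    [1, [-0.0015, 0.0605, 0], -0.1745],
    [1, [0, 0, 0], -0.1745],
    [1, [0, 0, 0], -0.1745],
    [1, [0, 0, 0], -0.1745],
    [1, [0, 0, 0], -0.1745],
    [1, [0, 0, 0], -0.1745],
    [1, [0, 0, 0], -0.1745]
  ]
}}

```text
time_s: 23.0
tool_pos: [0.5078, 0.0429, 0.2041]
tcp_rot: [-0.002, 0.781, 0.624, -0.002]
contact_force: [0.6, 0.7, -1.7]
finger_gap: 0.0251
gripper_force: 52.1
```

{"op": "apply_moves", "data": {
  "deltas": [
    [1, [0, 0, 0], -0.1745],
    [1, [0, 0, 0.01], 0],
    [1, [0, 0, 0], 0]
  ]
}}

```text
time_s: 23.38
tool_pos: [0.5077, 0.0429, 0.1941]
tcp_rot: [-0.002, 0.727, 0.687, -0.002]
contact_force: [-0.3, 0.1, -1.0]
finger_gap: 0.025
gripper_force: 52.2
```

```bash
python3 - <<'E'
from h import *
s=st();print(go(s,(.5091,.0385,.0275),87.5))
E
```

```text
t 23.38 tcp [0.5077 0.0429 0.1941] yaw 86.73 j6 0.0 gap 0.025 F [-0.3  0.1 -1. ] grip 52.2
(array([-0.0044,  0.0024,  0.1666]), np.float64(-0.013))
```

{"op": "apply_moves", "data": {
  "deltas": [
    [1, [-0.004, 0.002, 0.05], -0.013],
    [1, [0, 0, 0.05], 0],
    [1, [0, 0, 0.04], 0],
    [1, [0, 0, 0.02], 0],
    [1, [0, 0, 0.006], 0],
    [0.2, [0, 0, 0], 0],
    [0.2, [0, 0, 0], 0],
    [0.2, [0, 0, -0.02], 0],
    [0.2, [0, 0, -0.05], 0],
    [0.2, [0, 0, -0.06], 0],
    [0.2, [0, 0, -0.06], 0],
    [0.2, [0, 0, -0.06], 0]
  ]
}}

```text
time_s: 24.88
tool_pos: [0.5108, 0.0388, 0.2834]
tcp_rot: [0.001, 0.722, 0.692, 0.001]
contact_force: [1.4, -0.0, 0.1]
finger_gap: 0.0345
gripper_force: 0.0
```

```bash
python3 - <<'E'
from h import *
s=st();c=cam('wrist','w8.png')
for k,z in dict(chisel1_handle=.034,chisel2_handle=.034,chisel3_handle=.034,pull=.05,drawer_in=.022).items():
    for r in robot.landmark_of('wrist',k)[:2]: print(k,np.round(r['uv']),round(r['conf'],2),atz(c,r['uv'],z).round(4))
print(go(s,(.36,.01,.30),90))
E
```

```text
t 24.88 tcp [0.5108 0.0388 0.2834] yaw 87.6 j6 -0.02 gap 0.0345 F [ 1.4 -0.   0.1] grip 0.0
chisel1_handle [405. 195.] 0.7 [0.5989 0.0439 0.034 ]
chisel2_handle [321. 198.] 0.72 [0.5098 0.0445 0.034 ]
chisel3_handle [364. 196.] 0.63 [0.5552 0.0449 0.034 ]
pull [238. 242.] 0.71 [0.4224 0.0048 0.05  ]
drawer_in [395. 232.] 0.87 [0.5907 0.002  0.022 ]
(array([-0.0351, -0.1495, -0.017 ]), np.float64(-0.042))
```

View pics/w8.png

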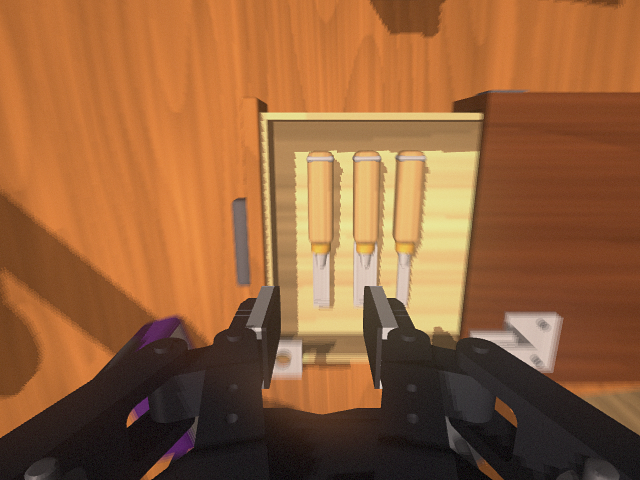

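All three chisels are in the drawer, at (320,225), (367,225) and (410,225). Now I'll shut the fingers and go in front of the pull at (240,240).

{"op": "apply_moves", "data": {
  "deltas": [
    [1, [-0.012, -0.05, 0], 0],
    [1, [-0.012, -0.05, 0], 0],
    [1, [-0.012, -0.05, 0], 0],
    [1, [0, 0, 0.048], 0],
    [1, [0, 0, 0.048], 0],
    [1, [0, 0, 0.048], 0],
    [1, [0, 0, 0.048], 0],
    [1, [0, 0, 0.048], 0],
    [1, [0, 0, 0], 0]
  ],
  "newtons": 30
}}

```text
time_s: 26.3
tool_pos: [0.3549, 0.0098, 0.0371]
tcp_rot: [-0.005, 0.722, 0.692, -0.004]
contact_force: [0.1, 0.2, 0.1]
finger_gap: 0.0
gripper_force: 0.0
```

{"op": "apply_moves", "data": {
  "deltas": [
    [1, [0, 0.02, 0], 0],
    [1, [0, 0.015, 0], 0],
    [1, [0, 0.015, 0], 0],
    [1, [0, 0.015, 0], 0],
    [1, [0, 0.015, 0], 0],
    [1, [0, 0.015, 0], 0],
    [1, [0, 0.015, 0], 0],
    [1, [0, 0.015, 0], 0]
  ]
}}

```text
time_s: 27.3
tool_pos: [0.4856, 0.0038, 0.0403]
tcp_rot: [-0.0, 0.722, 0.692, 0.0]
contact_force: [-2.6, 0.5, 0.9]
finger_gap: 0.0001
gripper_force: 1.0
```

{"op": "apply_moves", "data": {
  "deltas": [
    [1, [0, 0.018, 0], 0],
    [1, [0, 0.018, 0], 0],
    [1, [0, 0.018, 0], 0],
    [1, [0, 0.015, 0], 0],
    [1, [0, 0.01, 0], 0],
    [1, [0, 0.008, 0], 0],
    [1, [0, 0.006, 0], 0],
    [1, [0, 0.004, 0], 0]
  ]
}}

```text
time_s: 28.3
tool_pos: [0.5815, -0.0003, 0.0402]
tcp_rot: [-0.0, 0.722, 0.692, -0.0]
contact_force: [-1.4, -1.1, 0.3]
finger_gap: 0.0002
gripper_force: 0.8
```

{"op": "apply_moves", "data": {
  "deltas": [
    [1, [0, 0.005, 0], 0],
    [1, [0, 0.005, 0], 0],
    [1, [0, 0.004, 0], 0],
    [1, [0, 0.003, 0], 0]
  ]
}}

```text
time_s: 28.8
tool_pos: [0.5987, -0.001, 0.0402]
tcp_rot: [-0.0, 0.722, 0.692, -0.0]
contact_force: [-1.7, -1.7, -0.2]
finger_gap: -0.0001
gripper_force: 0.8
```

{"op": "apply_moves", "data": {
  "deltas": [
    [1, [0, 0.004, 0], 0],
    [1, [0, 0.003, 0], 0],
    [1, [0, 0.003, 0], 0],
    [1, [0, 0.002, 0], 0]
  ]
}}

```text
time_s: 29.3
tool_pos: [0.6017, -0.0011, 0.0402]
tcp_rot: [-0.007, 0.721, 0.693, -0.006]
contact_force: [-20.7, -0.3, 16.4]
finger_gap: -0.0003
gripper_force: 10.4
```

The end stop is reached. Back off and rise for a look at the yoke.

{"op": "apply_moves", "data": {
  "deltas": [
    [1, [0, -0.01, 0], 0],
    [1, [0, -0.04, 0], 0],
    [1, [0, -0.03, -0.03], 0],
    [1, [0, 0, -0.06], 0],
    [1, [0, 0, -0.06], 0],
    [1, [0, 0, -0.06], 0],
    [1, [0, 0, -0.05], 0],
    [1, [-0.045, 0.045, 0], 0],
    [1, [-0.045, 0.045, 0], 0],
    [1, [0, 0.045, 0], 0],
    [1, [0, 0, 0], 0],
    [1, [0, 0, 0], 0]
  ]
}}

```text
time_s: 30.8
tool_pos: [0.6602, -0.0916, 0.3001]
tcp_rot: [-0.0, 0.722, 0.692, 0.0]
contact_force: [-0.3, -0.1, -0.3]
finger_gap: -0.0004
gripper_force: 0.0
```

```bash
python3 - <<'E'
from h import *
s=st();c=cam('wrist')
for k,z in dict(yoke_top=.133,tab_eye=.122).items():
    for r in robot.landmark_of('wrist',k)[:3]: print(k,np.round(r['uv'],1),round(r['conf'],2),atz(c,r['uv'],z).round(4))
c2=c['color'][:,:,::-1]
cv2.imwrite('pics/w9.png',cv2.resize(c2[120:340,200:440],None,fx=2.5,fy=2.5,interpolation=cv2.INTER_CUBIC))
cv2.imwrite('pics/w9full.png',c2)
E
```

```text
t 30.8 tcp [ 0.6602 -0.0916  0.3001] yaw 87.64 j6 -0.2 gap -0.0004 F [-0.3 -0.1 -0.3] grip 0.0
yoke_top [325.8 221.3] 0.82 [ 0.6628 -0.0923  0.133 ]
```

View pics/w9.png

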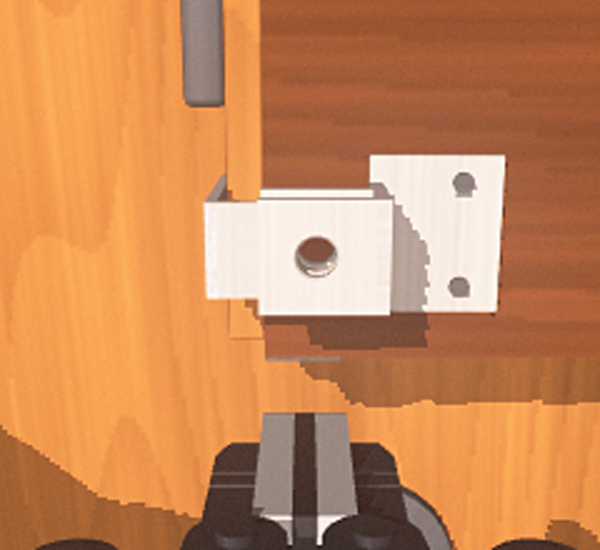

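The drawer is shut and the tab sits between the ears, its hole in line with the upper hole at crop (316,257), which is full-image (326,223). Now over to the pin.

{"op": "apply_moves", "data": {
  "deltas": [
    [-0.3, [0.058, -0.0146, 0], 0],
    [-0.3, [0.058, -0.0146, 0], 0],
    [-0.3, [0.058, -0.0146, 0], 0],
    [-0.3, [0.058, -0.0146, 0], 0],
    [-0.3, [0.058, -0.0146, 0], 0],
    [-0.3, [0.058, -0.0146, 0.04], 0],
    [-0.3, [0, 0, 0.04], 0],
    [-0.3, [0, 0, 0], 0],
    [-0.3, [0, 0, 0], 0]
  ]
}}

```text
time_s: 32.08
tool_pos: [0.5894, 0.2515, 0.2276]
tcp_rot: [0.001, 0.722, 0.692, 0.001]
contact_force: [0.5, -0.3, 0.8]
finger_gap: 0.0557
gripper_force: 0.0
```

```bash
python3 - <<'E'
from h import *
s=st();c=cam('wrist','w10.png')
for k,z in dict(pin_head=.069,block_hole1=.05,awl=.01,punch=.006).items():
    for r in robot.landmark_of('wrist',k)[:3]: print(k,np.round(r['uv'],1),round(r['conf'],2),atz(c,r['uv'],z).round(4))
E
```

```text
t 32.08 tcp [0.5894 0.2515 0.2276] yaw 87.59 j6 0.34 gap 0.0557 F [ 0.5 -0.3  0.8] grip 0.0
pin_head [323.6 209.9] 0.9 [0.591  0.2623 0.069 ]
awl [324.9 156.2] 0.81 [0.5943 0.3021 0.01  ]
punch [320.1 100.9] 0.71 [0.5919 0.3514 0.006 ]
```

View pics/w10.png

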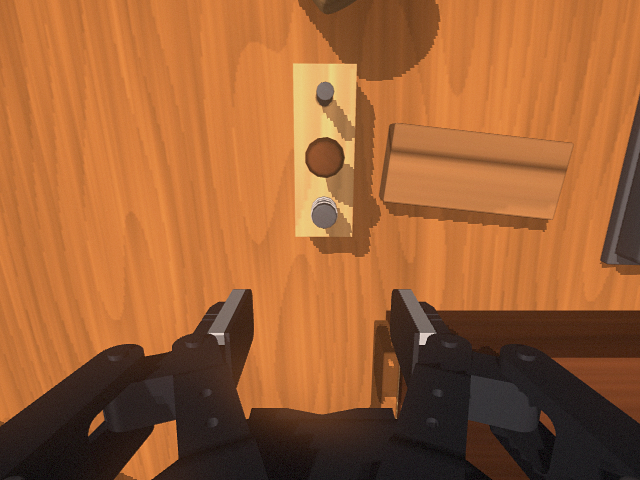

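The pin's steel head is at (324,213), next to the awl's round handle (324,157) and the nail punch (324,92). Next is the awl's height.

```bash
python3 - <<'E'
from h import *
w=cam('wrist');print('pin top',atz(w,(324,215.5),.084).round(4))
for n in('side','scene'):
    c=cam(n)
    for z in(.05,.08,.1,.12): print(n,z,np.round(proj(c,(.594,.302,z))),'pin',np.round(proj(c,(.590,.258,z))))
im=cv2.imread('pics/side0.png')[300:400,180:300];im2=cv2.imread('pics/scene0.png')[310:400,330:430]
cv2.imwrite('pics/sx.png',np.hstack([cv2.resize(im,(480,400)),cv2.resize(im2,(444,400))])[:, :790])
E
```

```text
pin top [0.5914 0.2606 0.084 ]
side 0.05 [226. 351.] pin [239. 338.]
side 0.08 [224. 342.] pin [238. 329.]
side 0.1 [223. 336.] pin [237. 323.]
side 0.12 [222. 329.] pin [236. 317.]
scene 0.05 [372. 353.] pin [363. 341.]
scene 0.08 [373. 345.] pin [363. 333.]
scene 0.1 [373. 340.] pin [364. 328.]
scene 0.12 [374. 334.] pin [364. 322.]
```

View pics/sx.png

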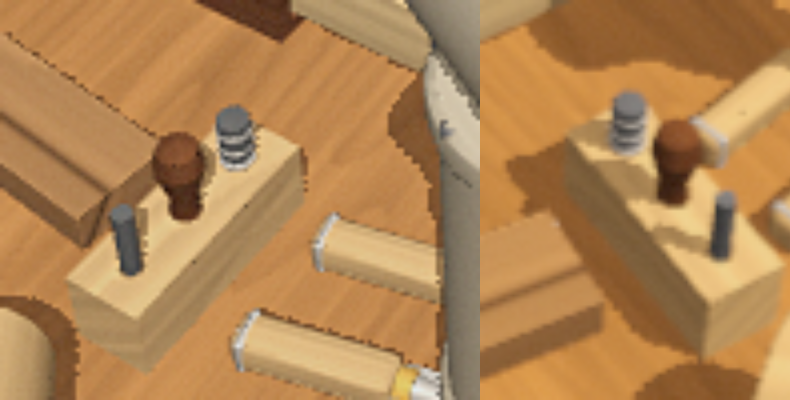

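{"op": "apply_moves", "data": {
  "deltas": [
    [-0.3, [0.0095, 0.0012, 0.05], 0],
    [-0.3, [0, 0, 0.05], 0],
    [-0.3, [0, 0, 0.02], 0],
    [-0.3, [0, 0, 0], 0],
    [-0.3, [0, 0, 0], 0]
  ]
}}

```text
time_s: 33.1
tool_pos: [0.5914, 0.2614, 0.1069]
tcp_rot: [0.001, 0.722, 0.692, 0.001]
contact_force: [0.4, -0.3, 0.4]
finger_gap: 0.0556
gripper_force: 0.0
```

```bash
python3 - <<'E'
from h import *
s=st();c=cam('wrist','w11.png')
for k,z in dict(pin_head=.069).items():
    for r in robot.landmark_of('wrist',k)[:3]: print(k,np.round(r['uv'],1),round(r['conf'],2),atz(c,r['uv'],z).round(4))
# dark grey disc of the head top
g=c['color'].astype(int); m=((g.max(2)-g.min(2)<25)&(g.max(2)<170)&(g.max(2)>60)).astype('uint8'); m[285:]=0
n,l,stt,ce=cv2.connectedComponentsWithStats(m)
for i in range(1,n):
    if stt[i,4]>300: print(stt[i],ce[i].round(1))
E
```

```text
t 33.1 tcp [0.5914 0.2614 0.1069] yaw 87.61 j6 0.35 gap 0.0556 F [ 0.4 -0.3  0.4] grip 0.0
pin_head [320.5 274.7] 0.79 [0.59   0.2616 0.069 ]
[309  65  31  33 776] [323.8  81.1]
[303 266  40  19 491] [322.7 277.6]
```

{"op": "apply_moves", "data": {
  "deltas": [
    [-0.3, [0, 0, 0.03], 0],
    [-0.3, [0, 0, 0.021], 0],
    [-0.3, [0, 0, 0], 0],
    [1, [0, 0, 0], 0],
    [1, [0, 0, 0], 0],
    [1, [0, 0, 0], 0],
    [1, [0, 0, 0], 0]
  ],
  "newtons": 60
}}

```text
time_s: 34.08
tool_pos: [0.5914, 0.2615, 0.0563]
tcp_rot: [0.001, 0.722, 0.692, 0.001]
contact_force: [-0.4, -0.7, 5.9]
finger_gap: 0.0179
gripper_force: 58.6
```

{"op": "apply_moves", "data": {
  "deltas": [
    [1, [0, 0, -0.02], 0],
    [1, [0, 0, -0.04], 0],
    [1, [0, 0, -0.06], 0],
    [1, [0, 0, -0.05], 0],
    [1, [-0.0585, 0.009, 0], 0],
    [1, [-0.0585, 0.009, 0], 0],
    [1, [-0.0585, 0.009, 0], 0],
    [1, [-0.0585, 0.009, 0], 0],
    [1, [-0.0585, 0.009, 0], 0],
    [1, [-0.0585, 0.009, 0], 0],
    [1, [0, 0, 0.02], 0],
    [1, [0, 0, 0], 0]
  ]
}}

```text
time_s: 35.58
tool_pos: [0.6282, -0.0923, 0.2027]
tcp_rot: [-0.002, 0.722, 0.692, -0.001]
contact_force: [0.7, 0.4, -0.3]
finger_gap: 0.0184
gripper_force: 59.6
```

{"op": "apply_moves", "data": {
  "deltas": [
    [1, [0, 0, 0], 0],
    [1, [0, 0, 0], 0],
    [1, [0, 0, 0], 0]
  ]
}}

```text
time_s: 35.95
tool_pos: [0.63, -0.0911, 0.2053]
tcp_rot: [0.001, 0.721, 0.693, 0.0]
contact_force: [0.2, -0.2, 0.4]
finger_gap: 0.0179
gripper_force: 59.6
```

```bash
python3 - <<'E'
from h import *
s=st();c=cam('wrist','w12.png')
for k,z in dict(yoke_top=.133,pin_tip=s['tool_pos'][2]-.0463+.006,pin_head=0.2).items():
    for r in robot.landmark_of('wrist',k)[:3]: print(k,np.round(r['uv'],1),round(r['conf'],2),atz(c,r['uv'],z).round(4))
cv2.imwrite('pics/w12c.png',cv2.resize(c['color'][180:420,200:460,::-1],None,fx=2.5,fy=2.5,interpolation=cv2.INTER_CUBIC))
E
```

```text
t 35.95 tcp [ 0.63   -0.0911  0.2053] yaw 87.69 j6 -0.21 gap 0.0179 F [ 0.2 -0.2  0.4] grip 59.6
yoke_top [377.3 256.6] 0.65 [ 0.6626 -0.0937  0.133 ]
pin_tip [323.1 271.5] 0.69 [ 0.6299 -0.0902  0.165 ]
pin_tip [378.  255.5] 0.43 [ 0.6584 -0.0826  0.165 ]
pin_head [322.1 325. ] 0.83 [ 0.6288 -0.1021  0.2   ]
```

View pics/w12c.png

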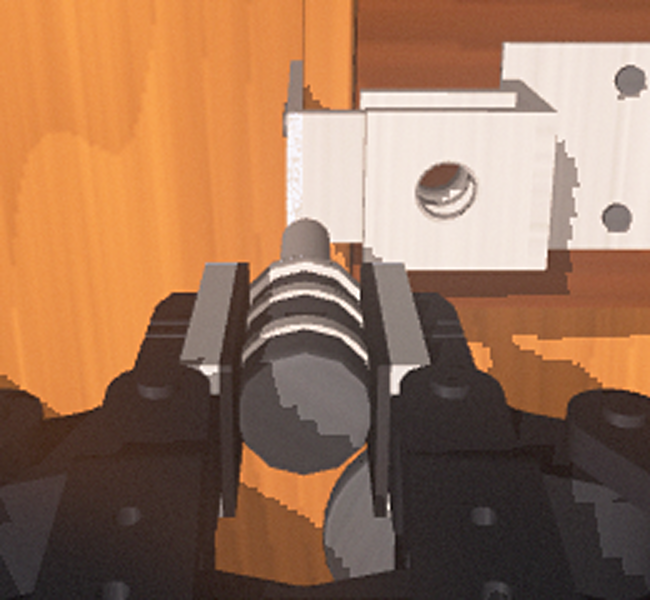

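The crop shows the yoke hole centred at (446,190), which is full-image (378.4,256). The pin is held upright between the pads, with its tip edge near (322,269).

```bash
python3 - <<'E'
from h import *
s=st();c=cam('wrist');t=s['tool_pos']; zt=t[2]-.0463
print('hole',atz(c,(378.4,256),.133).round(4),'tip',atz(c,(323,271.5),zt).round(4),atz(c,(322,273),zt).round(4),'headtop',atz(c,(322,344),zt+.074).round(4))
print('proj of ideal tip',np.round(proj(c,(t[0],t[1],zt)),1),'ideal headtop',np.round(proj(c,(t[0],t[1],zt+.074)),1))
print(Rq(s['tcp_rot']).round(4).tolist())
E
```

```text
t 36.15 tcp [ 0.6297 -0.0915  0.2048] yaw 87.65 j6 -0.21 gap 0.018 F [ 0.2 -0.2 -0.6] grip 59.6
hole [ 0.6629 -0.0936  0.133 ] tip [ 0.6295 -0.0928  0.1585] [ 0.629  -0.0936  0.1585] headtop [ 0.6289 -0.0921  0.2325]
proj of ideal tip [323.3 269.3] ideal headtop [324.4 342.4]
[[0.0411, 0.9992, 0.0003], [0.9992, -0.0411, -0.0], [-0.0, 0.0003, -1.0]]
```

{"op": "apply_moves", "data": {
  "deltas": [
    [1, [0.0008, 0.0337, 0], 0],
    [1, [0, 0, 0], 0],
    [1, [0, 0, 0.02], 0],
    [1, [0, 0, 0.004], 0],
    [1, [0, 0, 0.004], 0],
    [1, [0, 0, 0.002], 0],
    [1, [0, 0, 0], 0]
  ]
}}

```text
time_s: 37.08
tool_pos: [0.6635, -0.0924, 0.1749]
tcp_rot: [0.0, 0.722, 0.692, 0.0]
contact_force: [0.1, 0.1, -1.5]
finger_gap: 0.0179
gripper_force: 59.7
```

```bash
python3 - <<'E'
from h import *
s=st();print(s['moment'].round(3),s['contact_force'].round(2))
E
```

```text
t 37.08 tcp [ 0.6635 -0.0924  0.1749] yaw 87.62 j6 -0.2 gap 0.0179 F [ 0.1  0.1 -1.5] grip 59.7
[ 0.032 -0.011 -0.024] [ 0.09  0.15 -1.48]
```

{"op": "apply_moves", "data": {
  "deltas": [
    [1, [0, 0, 0.004], 0],
    [1, [0, 0, 0.004], 0],
    [1, [0, 0, 0.003], 0],
    [1, [0, 0, 0], 0]
  ]
}}

```text
time_s: 37.58
tool_pos: [0.6631, -0.0923, 0.163]
tcp_rot: [-0.0, 0.722, 0.692, -0.0]
contact_force: [-0.2, -0.5, -1.5]
finger_gap: 0.0178
gripper_force: 59.7
```

Tip is at 0.117, into the tab hole, with no contact. Continue.

{"op": "apply_moves", "data": {
  "deltas": [
    [1, [0, 0, 0.004], 0],
    [1, [0, 0, 0.004], 0],
    [1, [0, 0, 0.004], 0],
    [1, [0, 0, 0.003], 0],
    [1, [0, 0, 0.003], 0],
    [1, [0, 0, 0.002], 0],
    [1, [0, 0, 0], 0]
  ]
}}

```text
time_s: 38.45
tool_pos: [0.6633, -0.0924, 0.1434]
tcp_rot: [-0.0, 0.722, 0.692, -0.0]
contact_force: [0.3, 0.2, -1.4]
finger_gap: 0.0182
gripper_force: 59.7
```

{"op": "apply_moves", "data": {
  "deltas": [
    [1, [0, 0, 0.002], 0],
    [1, [0, 0, 0.0015], 0],
    [1, [0, 0, 0.001], 0],
    [1, [0, 0, 0.001], 0],
    [1, [0, 0, 0], 0]
  ]
}}

```text
time_s: 39.08
tool_pos: [0.6634, -0.0924, 0.1393]
tcp_rot: [0.0, 0.722, 0.692, 0.0]
contact_force: [-2.4, -0.1, 5.4]
finger_gap: 0.0183
gripper_force: 60.3
```

Collar seated (Fz +5.4 N). Release and rise.

{"op": "apply_moves", "data": {
  "deltas": [
    [-0.2, [0, 0, 0], 0],
    [-0.2, [0, 0, 0], 0],
    [-0.2, [0, 0, 0], 0],
    [-0.2, [0, 0, -0.02], 0],
    [-0.2, [0, 0, -0.05], 0],
    [-0.2, [0, 0, -0.06], 0],
    [-0.2, [0, 0, -0.05], 0],
    [-0.2, [0, 0, 0], 0]
  ]
}}

```text
time_s: 40.08
tool_pos: [0.6654, -0.0929, 0.3236]
tcp_rot: [0.004, 0.722, 0.692, 0.003]
contact_force: [-0.8, 0.1, -0.3]
finger_gap: 0.0509
gripper_force: 0.0
```

```bash
python3 - <<'E'
from h import *
s=st();c=cam('wrist')
for k,z in dict(yoke_top=.133,pin_head=.152,pin_tip=.093,drawer_in=.022).items():
    for r in robot.landmark_of('wrist',k)[:2]: print(k,np.round(r['uv'],1),round(r['conf'],2),atz(c,r['uv'],z).round(4))
S=cam('scene','s20.png');D=cam('side','d20.png')
L={}
for n,cc in(('scene',S),('side',D)):
    for k,z in dict(lamp_handle=.15,lamp=0,hook_rest=.274,pin_head=.152,pull=.05).items():
        for r in robot.landmark_of(n,k)[:4]:
            if r['conf']>.4: print(n,k,np.round(r['uv'],1),round(r['conf'],2),atz(cc,r['uv'],z).round(4)); L.setdefault((n,k),r['uv'])
h=[L.get((n,'hook_rest')) for n in('scene','side')]
if all(x is not None for x in h): print('hook tri',tri(S,h[0],D,h[1]))
E
```

```text
t 40.08 tcp [ 0.6654 -0.0929  0.3236] yaw 87.62 j6 -0.2 gap 0.0509 F [-0.8  0.1 -0.3] grip 0.0
yoke_top [315.8 215.5] 0.73 [ 0.6613 -0.0936  0.133 ]
pin_head [317.4 218.8] 0.56 [ 0.6628 -0.0926  0.152 ]
pin_head [413.5 115. ] 0.38 [ 0.7431 -0.0114  0.152 ]
pin_tip [318.  217.1] 0.45 [ 0.6629 -0.1037  0.093 ]
scene lamp_handle [322.6 143.1] 0.96 [ 0.2156 -0.4832  0.15  ]
scene lamp_handle [293.2 191.2] 0.92 [ 0.4608 -0.2833  0.15  ]
scene lamp_handle [354.4 194.6] 0.63 [ 0.3113 -0.1627  0.15  ]
scene lamp [320.8 193.1] 0.88 [ 0.2728 -0.4079  0.    ]
scene lamp [372.3 364.4] 0.66 [0.5882 0.3008 0.    ]
scene lamp [351.2 233. ] 0.58 [ 0.3171 -0.162   0.    ]
scene lamp [270.  255.6] 0.46 [ 0.5951 -0.21    0.    ]
scene hook_rest [240. 175.] 0.81 [ 0.6371 -0.2798  0.274 ]
scene pull [301.2 286.9] 0.92 [0.6153 0.0062 0.05  ]
side lamp_handle [417.5 243.6] 0.95 [ 0.3184 -0.1596  0.15  ]
side lamp_handle [388.4 206.8] 0.61 [ 0.4494 -0.2836  0.15  ]
side lamp [386.6 245.3] 0.8 [ 0.4445 -0.2991 -0.    ]
side lamp [405.5 287.3] 0.71 [ 0.3267 -0.1487  0.    ]
side lamp [446.3 244.8] 0.62 [ 0.2833 -0.3948  0.    ]
side hook_rest [329.1 154.2] 0.76 [ 0.6401 -0.2702  0.274 ]
side pin_head [225.7 351.5] 0.43 [0.5314 0.3645 0.152 ]
side pull [289.9 275.3] 0.62 [0.6014 0.0153 0.05  ]
hook tri (array([ 0.6401124 , -0.27234752,  0.27589878]), np.float64(0.005416520319133735))
```

{"op": "apply_moves", "data": {
  "deltas": [
    [-1, [-0.0332, -0.0417, -0.002], 0],
    [-1, [-0.0332, -0.0417, -0.002], 0],
    [-1, [-0.0332, -0.0417, -0.002], 0],
    [-1, [-0.0332, -0.0417, -0.002], 0],
    [-1, [-0.0332, -0.0417, -0.002], 0],
    [-1, [0, 0, 0], 0],
    [-1, [0, 0, 0], 0],
    [-1, [0, 0, 0], 0]
  ]
}}

```text
time_s: 41.92
tool_pos: [0.449, -0.249, 0.3279]
tcp_rot: [-0.0, 0.721, 0.693, 0.0]
contact_force: [0.5, 0.5, 0.0]
finger_gap: 0.0853
gripper_force: 0.0
```

```bash
python3 - <<'E'
from h import *
s=st();c=cam('wrist','w21.png');S=cam('scene')
print('scene bar ends',atz(S,(281,182),.15).round(3),atz(S,(311,203),.15).round(3))
for k,z in dict(lamp_handle=.15,lamp=0,hook_rest=.274).items():
    for r in robot.landmark_of('wrist',k)[:3]: print(k,np.round(r['uv'],1),round(r['conf'],2),atz(c,r['uv'],z).round(4))
g=c['color'].max(2)[:, :]
u,v=map(int,proj(c,(.452,-.29,.15)));print('bar proj',u,v)
y0,x0=max(0,v-110),max(0,u-130)
sub=g[y0:y0+220,x0:x0+260];sub=cv2.resize(sub,(65,44),interpolation=cv2.INTER_AREA);print(y0,x0)
for r in sub: print(''.join('@#+-. '[min(5,int(x)//43)] for x in r))
E
```

```text
t 41.92 tcp [ 0.449  -0.249   0.3279] yaw 87.7 j6 -0.6 gap 0.0853 F [0.5 0.5 0. ] grip 0.0
scene bar ends [ 0.466 -0.349  0.15 ] [ 0.449 -0.199  0.15 ]
lamp_handle [323.8 269.4] 0.8 [ 0.4483 -0.2966  0.15  ]
lamp_handle [163.6 116.3] 0.67 [ 0.3233 -0.1596  0.15  ]
lamp [321.4 229.2] 0.94 [ 0.4462 -0.2957  0.    ]
lamp [215.7 124.2] 0.8 [ 0.3248 -0.1612  0.    ]
bar proj 327 262
152 197
------++++++-----------.                                         
------+++++++-----------.                                        
-------++++++------------.                                       
-------+++###-------------.                                      
.----++++#++---------------.                                     
..-++++++-------------------- ..-.                               
--++###-------------------+#######.                              
######+-----------------+#########+                              
+###+- .-----------.---+###+######+-                             
+#+.     ----------.---###+++######--                            
-.        ---------.---####++#######+-             
[... 1492 characters left out ...]
--------++#+-------.-----.        -#####
######+-----.-.------.-----------++#+-------..----         +#####
#####+-------...-.---------------++++ .-----.----        ..+#####
#####--------...-.---.----------.-+++ ..----..--. .     ...######
####+---------..-..------------- .+++  ..---..-  .-.   ....######
###+----------..-..------------.  .-.  ..----..  .--- .....######
###-----------..-..-------------       ..------...----.....+#####
###------------....--------------.     .---------------++-.-#####
##-------------....---------------.......------------- -++++#####
#+-----------.-....-------------------.....-------------+++++####
#------------.-.  .-------------------.-....-------------+++++###
```

{"op": "apply_moves", "data": {
  "deltas": [
    [-1, [-0.005, 0.05, -0.031], 0],
    [-1, [-0.005, 0.05, -0.031], 0],
    [-1, [-0.005, 0.05, -0.031], 0],
    [-1, [0, 0, 0], 0],
    [-1, [0, 0, 0], 0],
    [-1, [0, 0, 0], 0]
  ]
}}

```text
time_s: 42.92
tool_pos: [0.5961, -0.2704, 0.4206]
tcp_rot: [-0.001, 0.722, 0.692, -0.0]
contact_force: [0.4, -0.2, 0.8]
finger_gap: 0.0856
gripper_force: 0.0
```

```bash
python3 - <<'E'
from h import *
T=cv2.imread('pics/w21.png')
s=st();c=cam('wrist','w22.png')
for k,z in dict(hook_rest=.274).items():
    for r in robot.landmark_of('wrist',k)[:3]: print(k,np.round(r['uv'],1),round(r['conf'],2),atz(c,r['uv'],z).round(4))
u,v=map(int,proj(c,(.64,-.272,.274)));print('hook proj',u,v,'foot',proj(c,(.66,-.28,0)))
y0,x0=max(0,v-90),max(0,u-130)
sub=c['color'].max(2)[y0:y0+200,x0:x0+260];sub=cv2.resize(sub,(65,40),interpolation=cv2.INTER_AREA);print(y0,x0)
for r in sub: print(''.join('@#+-. '[min(5,int(x)//43)] for x in r))
E
```

```text
t 42.92 tcp [ 0.5961 -0.2704  0.4206] yaw 87.6 j6 -0.49 gap 0.0856 F [ 0.4 -0.2  0.8] grip 0.0
hook_rest [379.2 221.7] 0.71 [ 0.6405 -0.2685  0.274 ]
hook proj 378 226 foot [np.float64(365.4658463387814), np.float64(188.8681403583694)]
136 248
                                                                 
                                                                 
                                                                 
                                                          .......
                                .                        .---....
                             .------.                    ..--....
..                         .----------.                  ..--....
.-.                       .-------------                 ..--....
---.                     .--------------.                ...-....
----..                   ----------------                ...-....
-----..                 .----------------.               ...-....
-----...                .-------+++------.               ...-....
------.--        -++-.. .-------++++-----.               ...-...
[... 1083 characters left out ...]
+#++++++++-      .-.. .-.        .-.-...
... .-...----..-.--------++--------+.       ....-..       .-.-...
  .- .-..----..---++++---+-......----.          .--.      .-.-...
   .-.-..----..--+++++++-+-.........-.         ..---.     .-.-...
   .---..----..-++++++-----........--..        +#+---.    .-.-...
  ..---...---..-++++...----........--.         ###+---.   .-.-...
  ..---...---..-+--....-------------..        .####+----- .---...
  .----...----.---    .-----...---...         .#####+---+#+---...
...----....-----+--.    -----.                -######+---+##--...
....---....----------.   -----.               -#######+---+##-...
.....--....-.-.-..-----...-----.              +########+----##-..
```

```bash
python3 - <<'E'
from h import *
s=st();c=cam('wrist')
tip=atz(c,(319,196),.29);post=atz(c,(428,243),.29);d=post-tip
print('tip',tip.round(4),'post',post.round(4),'L',np.linalg.norm(d).round(4),'ang',np.degrees(np.arctan2(d[1],d[0])).round(1),'rest',(post-d/np.linalg.norm(d)*.045).round(4))
print('foot',atz(c,(377,186),.01).round(4))
# lamp bar: fit in the stored view
t=np.array([.449,-.249,.3279]);T=np.eye(4);
a=np.radians(87.7);T[:3,:3]=np.array([[np.cos(a),np.sin(a),0],[np.sin(a),-np.cos(a),0],[0,0,-1]]);T[:3,3]=t
c['W']=T@np.array(c['T_tool_cam'])
p,q=atz(c,(307,194),.15),atz(c,(337,334),.15);e=p-q
print('bar',p.round(4),q.round(4),'L',np.linalg.norm(e).round(4),'ang',np.degrees(np.arctan2(e[1],e[0])).round(1),'mid',((p+q)/2).round(4))
im=cv2.imread('pics/w21.png').max(2)
for r in range(200,326,25): print(r,im[r,290:345:3])
E
```

```text
t 43.02 tcp [ 0.5961 -0.2705  0.4211] yaw 87.59 j6 -0.49 gap 0.0858 F [0.2 0.4 0.3] grip 0.0
tip [ 0.5943 -0.244   0.29  ] post [ 0.6754 -0.2833  0.29  ] L 0.0901 ang -25.8 rest [ 0.6349 -0.2637  0.29  ]
foot [ 0.6764 -0.2756  0.01  ]
bar [ 0.4365 -0.2276  0.15  ] [ 0.4583 -0.3624  0.15  ] L 0.1366 ang 99.2 mid [ 0.4474 -0.295   0.15  ]
200 [ 63  65  65  65  87  99  97  90  80  70  71  71  72  79  78  69 115  97
 155]
225 [156 148  65  62  63  63  85  99  96  85  69  68  67  63  61  68  67  60
  76]
250 [164 161 166 180  61  62  63  62  88  97  92  79  59  61  61  62  64  60
  61]
275 [242 240 243 243 246 146  61  63  64  64  93  93  85  75  59  61  59  57
  58]
300 [249 242 245 245 163 164 169 113  61  61  64  66  93  91  91  80  63  58
  55]
325 [158 162 166 168 161 162 171 162 155 172 162 157 152 116  95  87  85  70
 159]
```

{"op": "apply_moves", "data": {
  "deltas": [
    [-1, [0, 0, 0], -0.104],
    [-1, [0, 0, 0], -0.104],
    [-1, [0.0095, -0.0502, 0], 0],
    [-1, [0.0095, -0.0502, 0], 0],
    [-1, [0.0095, -0.0502, 0], 0],
    [-1, [0, 0, 0.055], 0],
    [-1, [0, 0, 0.055], 0],
    [-1, [0, 0, 0.055], 0],
    [-1, [0, 0, 0.045], 0],
    [-1, [0, 0, 0], 0],
    [-1, [0, 0, 0], 0],
    [-1, [0, 0, 0], 0]
  ]
}}

```text
time_s: 44.58
tool_pos: [0.4454, -0.2687, 0.2136]
tcp_rot: [0.002, 0.646, 0.763, 0.0]
contact_force: [0.3, 0.0, 1.1]
finger_gap: 0.0858
gripper_force: 0.0
```

```bash
python3 - <<'E'
from h import *
s=st();c=cam('wrist','w23.png')
for r in robot.landmark_of('wrist','lamp_handle')[:2]: print(np.round(r['uv'],1),round(r['conf'],2),atz(c,r['uv'],.15).round(4))
print('bar mid proj',proj(c,(.4474,-.295,.15)),'grasp',proj(c,(.4428,-.2674,.15)),'+end',proj(c,(.4365,-.2276,.15)))
sub=cv2.resize(c['color'].max(2)[100:420,220:420],(66,40),interpolation=cv2.INTER_AREA)
for i,r in enumerate(sub): print('%3d '%(100+i*8)+''.join('@#+-. '[min(5,int(x)//43)] for x in r))
E
```

```text
t 44.58 tcp [ 0.4454 -0.2687  0.2136] yaw 99.53 j6 -0.84 gap 0.0858 F [0.3 0.  1.1] grip 0.0
[318.4 303.6] 0.84 [ 0.4477 -0.2968  0.15  ]
[112.3  10.7] 0.73 [ 0.3234 -0.16    0.15  ]
bar mid proj [np.float64(318.3782248159274), np.float64(300.76057396881845)] grasp [np.float64(318.34201670398977), np.float64(256.2479078166623)] +end [np.float64(318.884257580486), np.float64(186.40685173134955)]
100 ++++++--................                                          
108 ++++++--.................                                         
116 ++++++--...................                                       
124 +++++++.....................                                      
132 ######-......................                                     
140 ------.........................                                   
148 ...--...........................                                  
156 ...-..............................                                
164 ..-............................----                               
172 ........................-++##++##+++++++-.                 
[... 1437 characters left out ...]
............       .-++-++++++#++++----..........---.........
348 .........     .....   .......+++++++.....---.........---..........
356 ......        ...............-++++++.....--.........---...........
364 ....       ...............   -++++++.--.--.-.......----...........
372 .       ................     -++++++  .---.-......----............
380       ................-      .++++++   --.--.....----........-.---
388    ..................--.     .++++++  .----.....-----.......---+++
396 ....................-----... -++++++..-----.....-----......----+++
404 ..........----------+++-------+++++-.----+--+++++++++++++-----++++
412 ... ....--####++++############+##+++#####################+-.--++++
```

{"op": "apply_moves", "data": {
  "deltas": [
    [-1, [0, 0, 0.04], 0],
    [-1, [0, 0, 0.03], 0],
    [-1, [0, 0, 0.01], 0],
    [1, [0, 0, 0], 0],
    [1, [0, 0, 0], 0],
    [1, [0, 0, 0], 0],
    [1, [0, 0, 0], 0],
    [1, [0, 0, 0], 0],
    [1, [0, 0, 0], 0]
  ],
  "newtons": 110
}}

```text
time_s: 45.8
tool_pos: [0.4443, -0.2679, 0.132]
tcp_rot: [0.001, 0.646, 0.763, -0.0]
contact_force: [-2.3, 1.2, 5.1]
finger_gap: 0.0085
gripper_force: 107.5
```

{"op": "apply_moves", "data": {
  "deltas": [
    [1, [0, 0, -0.01], 0],
    [1, [0, 0, -0.02], 0],
    [1, [0, 0, -0.03], 0],
    [1, [0, 0, -0.035], 0],
    [1, [0, 0, -0.035], 0],
    [1, [0, 0, -0.025], 0],
    [1, [0, 0, -0.01], 0],
    [1, [0, 0, 0], 0],
    [1, [0, 0, 0], 0]
  ]
}}

```text
time_s: 46.92
tool_pos: [0.4435, -0.2671, 0.2945]
tcp_rot: [-0.002, 0.646, 0.763, 0.0]
contact_force: [-0.6, -0.1, -3.8]
finger_gap: 0.0085
gripper_force: 107.6
```

```bash
python3 - <<'E'
from h import *
s=st();print(s['moment'].round(3));c=cam('wrist','w24.png')
for r in robot.landmark_of('wrist','lamp_handle')[:2]: print(np.round(r['uv'],1),round(r['conf'],2),atz(c,r['uv'],s['tool_pos'][2]+.019).round(4))
sub=cv2.resize(c['color'].max(2)[100:420,220:420],(66,40),interpolation=cv2.INTER_AREA)
for i,r in enumerate(sub): print('%3d '%(100+i*8)+''.join('@#+-. '[min(5,int(x)//43)] for x in r))
b=c['W'];R_=Rq(s['tcp_rot']);g=s['tool_pos']+np.array([0,0,.019])
for k in(-.028-.069,-.028,.041): print(k,np.round(proj(c,g+R_[:,0]*k)))
E
```

```text
t 46.92 tcp [ 0.4435 -0.2671  0.2945] yaw 99.53 j6 -0.84 gap 0.0085 F [-0.6 -0.1 -3.8] grip 107.6
[ 0.115  0.038 -0.002]
[ 78.9 375. ] 0.93 [ 0.3547 -0.3013  0.3135]
[318.7 399. ] 0.9 [ 0.4466 -0.2966  0.3135]
100 -----++-----.-..........                                          
108 -----++-------...........                                         
116 ------++-----..............                                       
124 ------++-----...............                                      
132 ------+++++++................                                     
140 +++----++++-..................                                    
148 +++-............................                                  
156 . ...............................                                 
164     ...............................                               
172      ...............................                              
180       ...............-.--------+++++-----..                       
188         ............--##############+####+++-                     
196              ......-+#############
[... 1305 characters left out ...]
 .###
348 ##############################+++++++#+###########################
356 ##############################+++++++#############################
364 ##############################+++++###############################
372 ##############################++++################################
380 ###############################+++################################
388 ###############################++#################################
396 #######################@@#@#####+#################################
404 ######################@#@@@@###########@@@@#######################
412 ######################@@@@@@######################################
-0.097 [323. 530.]
-0.028 [323. 395.]
0.041 [324. 221.]
```

The lamp is lifted level (3.8 N on the wrist). Carry it to the front of the hook.

{"op": "apply_moves", "data": {
  "deltas": [
    [1, [0.008, 0.014, 0], 0],
    [1, [0.0135, 0.0232, 0], 0],
    [1, [0.0135, 0.0232, 0], 0],
    [1, [0.0135, 0.0232, 0], 0],
    [1, [0.0135, 0.0224, 0], 0.06],
    [1, [0, 0, 0], 0.1],
    [1, [0, 0, 0], 0.12],
    [1, [0, 0, 0], 0.12],
    [1, [0, 0, 0], 0.11],
    [1, [0, 0, 0], 0.083],
    [1, [0, 0, 0], 0],
    [1, [0, 0, 0], 0]
  ]
}}

```text
time_s: 48.52
tool_pos: [0.5388, -0.1885, 0.2958]
tcp_rot: [-0.0, 0.84, 0.542, 0.0]
contact_force: [0.0, -0.6, -4.2]
finger_gap: 0.0086
gripper_force: 107.6
```

```bash
python3 - <<'E'
from h import *
s=st();t=s['tool_pos'];R_=Rq(s['tcp_rot']);mid=t+[0,0,.019]-.029*R_[:,0];print('mid',mid.round(4))
c=cam('wrist')
for n in('wrist','scene','side'):
    c=cam(n)
    for k,z in dict(hook_rest=.274,lamp_handle=mid[2]).items():
        for r in robot.landmark_of(n,k)[:3]: print(n,k,np.round(r['uv'],1),round(r['conf'],2),atz(c,r['uv'],z).round(4))
u=np.array([.911,-.411,0])
tgt=np.array([.6348,-.2651,.3135])+.029*R_[:,0]-[0,0,.019]
print('shift to rest-above',go(s,tgt,65.5))
E
```

```text
t 48.52 tcp [ 0.5388 -0.1885  0.2958] yaw 65.65 j6 -0.03 gap 0.0086 F [ 0.  -0.6 -4.2] grip 107.6
mid [ 0.5269 -0.2149  0.3148]
wrist hook_rest [573.8 341.6] 0.61 [ 0.6387 -0.2661  0.274 ]
wrist lamp_handle [320.6 396.5] 0.97 [ 0.5252 -0.2146  0.3148]
wrist lamp_handle [ 73.5 297.5] 0.8 [ 0.4617 -0.1401  0.3148]
scene hook_rest [239.  177.1] 0.96 [ 0.6446 -0.2715  0.274 ]
scene hook_rest [266.6 204.4] 0.59 [ 0.6445 -0.1127  0.274 ]
scene hook_rest [299.1 287.1] 0.47 [0.7396 0.2023 0.274 ]
scene lamp_handle [321.1 145.3] 0.73 [ 0.3894 -0.2341  0.3148]
scene lamp_handle [284.4 161.1] 0.72 [ 0.5254 -0.217   0.3148]
scene lamp_handle [353.1 198.4] 0.72 [0.4714 0.0373 0.3148]
side hook_rest [329.4 153.4] 0.69 [ 0.6417 -0.2751  0.274 ]
side lamp_handle [361.6 159.7] 0.85 [ 0.5157 -0.2144  0.3148]
side lamp_handle [418.3 243.7] 0.82 [0.2671 0.0551 0.3148]
side lamp_handle [461.5 190.4] 0.66 [ 0.2462 -0.194   0.3148]
shift to rest-above (array([-0.0013,  0.119 ,  0.0012]), np.float64(0.003))
```

{"op": "apply_moves", "data": {
  "deltas": [
    [1, [-0.003, 0.008, 0.001], 0],
    [1, [0, 0.015, 0], 0],
    [1, [0, 0.015, 0], 0],
    [1, [0, 0.015, 0], 0],
    [1, [0, 0.015, 0], 0],
    [1, [0, 0.01, 0], 0],
    [1, [0, 0, 0], 0]
  ]
}}

```text
time_s: 49.9
tool_pos: [0.6088, -0.2243, 0.2945]
tcp_rot: [-0.0, 0.841, 0.541, -0.0]
contact_force: [-0.3, 0.7, -3.2]
finger_gap: 0.0088
gripper_force: 107.6
```

{"op": "apply_moves", "data": {
  "deltas": [
    [1, [0, 0.01, 0], 0],
    [1, [0, 0.012, 0], 0],
    [1, [0, 0.01, 0], 0],
    [1, [0, 0.006, 0], 0],
    [1, [0, 0.002, 0], 0],
    [1, [0, 0, 0], 0]
  ]
}}

```text
time_s: 50.65
tool_pos: [0.6445, -0.2405, 0.2949]
tcp_rot: [-0.0, 0.841, 0.541, -0.0]
contact_force: [0.7, -0.2, -4.1]
finger_gap: 0.0084
gripper_force: 107.6
```

{"op": "apply_moves", "data": {
  "deltas": [
    [1, [0, 0, 0.008], 0],
    [1, [0, 0, 0.008], 0],
    [1, [0, 0, 0.007], 0],
    [1, [0, 0, 0.005], 0],
    [1, [0, 0, 0], 0]
  ]
}}

```text
time_s: 51.28
tool_pos: [0.6443, -0.2404, 0.2664]
tcp_rot: [-0.001, 0.841, 0.541, -0.0]
contact_force: [-0.6, 0.3, -4.2]
finger_gap: 0.0087
gripper_force: 107.6
```

{"op": "apply_moves", "data": {
  "deltas": [
    [1, [0, 0, 0.002], 0],
    [1, [0, 0, 0.002], 0],
    [1, [0, 0, 0], 0]
  ]
}}

```text
time_s: 51.65
tool_pos: [0.6446, -0.2405, 0.2629]
tcp_rot: [-0.0, 0.841, 0.541, -0.0]
contact_force: [-0.5, 0.5, -4.9]
finger_gap: 0.0086
gripper_force: 107.6
```

{"op": "apply_moves", "data": {
  "deltas": [
    [1, [0, 0, 0.001], 0],
    [1, [0, 0, 0.001], 0],
    [1, [0, 0, 0.001], 0],
    [1, [0, 0, 0], 0]
  ]
}}

```text
time_s: 52.15
tool_pos: [0.6448, -0.2405, 0.2613]
tcp_rot: [0.001, 0.841, 0.541, 0.001]
contact_force: [-1.4, 1.1, 3.3]
finger_gap: 0.0085
gripper_force: 108.0
```

The hook carries the weight, and the contact height of 0.261 is as predicted. Ease up 1 mm and open gently.

{"op": "apply_moves", "data": {
  "deltas": [
    [1, [0, 0, -0.001], 0],
    [0.6, [0, 0, 0], 0],
    [0.5, [0, 0, 0], 0],
    [0.3, [0, 0, 0], 0],
    [0.1, [0, 0, 0], 0],
    [0.1, [0, 0, 0], 0],
    [0.1, [0, 0, 0], 0],
    [0.1, [0, 0, 0], 0]
  ],
  "newtons": 30
}}

```text
time_s: 53.15
tool_pos: [0.6446, -0.2405, 0.261]
tcp_rot: [-0.0, 0.841, 0.541, 0.0]
contact_force: [-0.1, -0.1, 0.5]
finger_gap: 0.0386
gripper_force: 0.0
```

```bash
python3 - <<'E'
from h import *
s=st();Q={}
for n in('wrist','scene','side'):
    c=cam(n,n+'30.png')
    for k,z in dict(lamp_handle=.28,lamp=.13).items():
        for r in robot.landmark_of(n,k)[:4]: print(n,k,np.round(r['uv'],1),round(r['conf'],2),atz(c,r['uv'],z).round(4))
E
```

```text
t 53.15 tcp [ 0.6446 -0.2405  0.261 ] yaw 65.56 j6 -0.03 gap 0.0386 F [-0.1 -0.1  0.5] grip 0.0
wrist lamp [ 36.9 254.4] 0.81 [ 0.4372 -0.1672  0.13  ]
wrist lamp [116.3 419.3] 0.77 [ 0.4102 -0.3206  0.13  ]
scene lamp_handle [353.8 195.2] 0.77 [ 0.4304 -0.0129  0.28  ]
scene lamp_handle [241.7 175.7] 0.69 [ 0.6387 -0.2653  0.28  ]
scene lamp_handle [322.3 146.7] 0.64 [ 0.3571 -0.2754  0.28  ]
scene lamp [351.9 235. ] 0.92 [ 0.4211 -0.0244  0.13  ]
scene lamp [250.2 215.1] 0.73 [ 0.6211 -0.2711  0.13  ]
scene lamp [218.2 226.7] 0.25 [ 0.7265 -0.2723  0.13  ]
side lamp_handle [332.3 155. ] 0.66 [ 0.6247 -0.26    0.28  ]
side lamp_handle [417.4 241.2] 0.55 [0.2821 0.0023 0.28  ]
side lamp [331.3 197.2] 0.81 [ 0.6303 -0.2749  0.13  ]
side lamp [446.8 243.4] 0.73 [ 0.2564 -0.2259  0.13  ]
side lamp [407.3 286.9] 0.67 [ 0.2896 -0.0128  0.13  ]
side lamp [223.1 351. ] 0.16 [0.5499 0.353  0.13  ]
```

The lamp hangs at the hook: its handle reads about (0.632, -0.263) and its foot about (0.626, -0.273, 0.13). Retract upward.

{"op": "apply_moves", "data": {
  "deltas": [
    [0.1, [0, 0, -0.01], 0],
    [0.1, [0, 0, -0.02], 0],
    [0.1, [0, 0, -0.03], 0],
    [0.1, [0, 0, -0.04], 0],
    [0.1, [0, 0, -0.04], 0],
    [0.1, [0.04, -0.03, 0], 0],
    [0.1, [0.04, -0.03, 0], 0],
    [0.1, [0, 0, 0], 0],
    [0.1, [0, 0, 0], 0],
    [0.1, [0, 0, 0], 0],
    [0.1, [0, 0, 0], 0],
    [0.1, [0, 0, 0], 0]
  ]
}}

```text
time_s: 55.1
tool_pos: [0.6232, -0.1436, 0.4007]
tcp_rot: [-0.0, 0.841, 0.541, -0.0]
contact_force: [-0.1, 0.1, -0.6]
finger_gap: 0.0382
gripper_force: 0.0
```

```bash
python3 - <<'E'
from h import *
s=st()
def L(n,ks):
    c=cam(n)
    for k,z in ks.items():
        for r in robot.landmark_of(n,k)[:4]:
            if r['conf']>.4: print(n,k,np.round(r['uv'],1),round(r['conf'],2),atz(c,r['uv'],z).round(4))
L('scene',dict(lamp_handle=.28,lamp=.13,pull=.05,pin_head=.152,chisel1_handle=.012,chisel2_handle=.012,chisel3_handle=.012,glue=0,jar=0,awl=.01,punch=.006))
L('side',dict(lamp_handle=.28,lamp=.13,pull=.05,pin_head=.152))
L('wrist',dict(pin_head=.152,yoke_top=.133))
E
```

```text
t 55.1 tcp [ 0.6232 -0.1436  0.4007] yaw 65.51 j6 0.09 gap 0.0382 F [-0.1  0.1 -0.6] grip 0.0
scene lamp_handle [319.3 146.7] 0.78 [ 0.3648 -0.2804  0.28  ]
scene lamp_handle [351.6 198.3] 0.74 [ 0.444  -0.0044  0.28  ]
scene lamp_handle [244.1 174.9] 0.61 [ 0.631  -0.2653  0.28  ]
scene lamp [246.8 220.8] 0.96 [ 0.643  -0.2515  0.13  ]
scene lamp [351.5 233.4] 0.87 [ 0.4177 -0.031   0.13  ]
scene lamp [319.  195.8] 0.74 [ 0.3911 -0.2418  0.13  ]
scene lamp [228.4 213.6] 0.74 [ 0.6725 -0.314   0.13  ]
scene pull [299.4 284.1] 0.6 [ 0.6135 -0.0062  0.05  ]
scene pull [243.7 321.7] 0.51 [0.8103 0.0337 0.05  ]
scene pin_head [267.7 246.3] 0.51 [ 0.6615 -0.0905  0.152 ]
scene glue [373.3 354.2] 0.66 [0.5659 0.2762 0.    ]
scene glue [233.  214.5] 0.52 [ 0.5939 -0.4655  0.    ]
scene jar [265.2 205.8] 0.77 [ 0.4776 -0.4495  0.    ]
scene awl [375.6 359.6] 0.7 [0.5773 0.2993 0.01  ]
scene punch [381.8 373. ] 0.59 [0.5881 0.3386 0.006 ]
side lamp_handle [330.6 153.5] 0.98 [ 0.6331 -0.2657  0.28  ]
side lamp_handle [415.1 241.2] 0.91 [0.2864 0.0048 0.28  ]
side lamp [293.2 225.6] 0.62 [ 0.6536 -0.0903  0.13  ]
side lamp [330.5 198.7] 0.59 [ 0.6285 -0.2662  0.13  ]
side lamp [445.4 243.9] 0.57 [ 0.2591 -0.2218  0.13  ]
side lamp [406.5 287. ] 0.57 [ 0.2912 -0.0115  0.13  ]
side pull [289.6 272.9] 0.56 [0.6072 0.0074 0.05  ]
side pin_head [291.9 220.2] 0.5 [ 0.6536 -0.0843  0.152 ]
wrist pin_head [337.7 144.8] 0.82 [ 0.6616 -0.0946  0.152 ]
wrist yoke_top [335.4 142.9] 0.6 [ 0.6608 -0.0925  0.133 ]
```

```bash
python3 -c "
from workcell import robot
print(robot.job_done())"
```

```text
the job is handed in; nothing more can be done
None
```

I put all three chisels in the drawer, shut it, seated the pin through yoke and tab, hung the small black lamp on the hook, and handed the job in at about 55 s; the final readings agreed, but with the 14 pictures used up I checked the lamp by position data, not the enlarged crop.

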